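# Grade the sockets on their rails

## Robot

A 7-joint arm with a two-finger parallel gripper is mounted at the origin on a cart in front of the work surface, level with it; the furniture and walls round the work are solid. World frame = base frame: x ahead of the robot, y to its left, z up, the work surface at z = 0. Lengths are in m, angles in rad, forces in N, time in s.
With the tool pointing down it reaches from about 0.425 to 0.875 m from the base axis. Payload 4.7 kg.
Tool frame: the origin (TCP) lies between the finger pads; the fingertips stand 11 mm ahead of it and the grasp point (between the pads) lies 8 mm behind it; z points along the fingers, y is the line along which they close (so a half turn about z gives the same grasp; the last joint's range is limited). The gripper opens to 85 mm and grips with 20 to 120 N. Pads are 22 mm wide; open, the fingers measure 114 mm over their backs; the gripper's body (76 mm by 85 mm) begins 54 mm behind the grasp point. The pads swing forward as they close: fully open they stand 13 mm farther back than shut.
Start: joints at [1.278, 0.321, -0.07, 1.45, 0.023, 1.371, -0.057], TCP at [0.196, -0.62, 0.242] pointing down, gripper open.
Joint ranges: [-2.86, 2.86], [-0.3, 2.09], [-1.38, 1.24], [0.06, 2.45], [-1.56, 4.7], [0.09, 2.05], [-2.69, 2.69]. Speed limits (rad/s): [2.57, 2.57, 3.14, 3.14, 3.14, 3.14, 3.14].

## Interface

Orientations are given as [roll, pitch, yaw] about the fixed x, y, z axes, in that order (R = Rz(yaw) Ry(pitch) Rx(roll)).
In Python, from workcell import robot gives the robot as it stands.
- The arm moves only by the tool servo_tool, never from a script. Its argument "commands" is a list of rows, each an object with "linear": the shift along the tool's x, y, z in m, a list of three; "rotation": the turn, a rotation vector about the tool's x, y, z in degrees, a list of three; "hand": the closure, from -1 (fully open) to 1 (shut). A call has 1 to 10 rows; each row shifts and turns the commanded pose from where the row before left it, along the tool's axes as they then stand; what a row does not reach is not made up. A row lasts 1/12 s, in which the tool goes at most 41.7 mm and 7.16 degrees, less where a joint would pass 70% of its speed; a pose out of reach is approached as far as the arm can. A call with a gripper value outside its range is refused whole. The fingers move at their own pace and stop on an object; "newtons" is the grip in N (left out, the last holds). Time passes only in rows, so rows that do not move let the fingers close. It gives the time, the measured TCP pose, the force, the opening and the grip force at its end, in the units of the state.
- robot.observe(): the state, without advancing time (a new reading comes with each control period).
- robot.capture(name): name is "scene" or "top"; returns a dict with "img" (400x640x3 uint8, red, green, blue), "vfov" (degrees; the focal length in pixels is half the picture's height over the tangent of half this angle, whatever the lens; pixels are square), "cx", "cy" (the principal point, pixels), "distortion" ([k1, k2, p1, p2, k3] as OpenCV has them; the pictures are not rectified), "R" (3x3) and "t" (3): a world point X has camera coordinates R X + t. Camera axes: x right, y down, z forward; pixel columns grow to the right and rows downward; lengths in m; the calibration is good to about 2 mm. A picture is of the moment at which its call begins. There is no depth.
- robot.job_done(): hands the job in; it is judged then, once.
The state is a dict: "time_s": time; "joint_pos": joint angles; "qd": joint speeds; "joint_torque": joint torques, N m; "tool_pos": TCP position; "tcp_rot": TCP orientation; "force": force on the tool from outside, world axes, zero at the start; "wrist_torque": the same for the moment, N m; "opening": finger opening in m; "gripper_force": force on a finger pad.
Only numpy, scipy, OpenCV 4.12 (cv2) and the standard library are available. Lean on these libraries where they do the work, as an engineer would, in place of code of your own. Each camera call takes 0.05 s, during which the arm holds its last target. There are 200 camera calls.

## Task

Put the five loose sockets back on the two socket rails, each seated upright on its own post with the open hexagon up: chrome ones on the red rail, black impact ones on the blue rail, and on both rails in order of size with the largest next to the yellow end cap. The black socket already on the blue rail is in its right place: leave it there, and do not push the heat sink or the tape roll about.

Things in the scene. Friction and masses are not known exactly. Their poses are not given: they have to be found in the camera images.
- chrome_large: The large chrome socket 42 mm outside diameter, 46 mm tall, bright silver. Origin: centre of its lower (drive) end, z axis up through the open hexagon. It stands on the drive end, in which a central hole of 13 mm diameter and 17 mm depth opens downward; loose on the desk at the start.
- chrome_mid: The middle chrome socket 30 mm outside diameter, 40 mm tall, bright silver. Origin: centre of its lower (drive) end, z axis up through the open hexagon. It stands on the drive end, in which a central hole of 13 mm diameter and 17 mm depth opens downward; loose on the desk at the start.
- chrome_small: The small chrome socket 22 mm (lower half; the upper half 17 mm) outside diameter, 38 mm tall, bright silver. Origin: centre of its lower (drive) end, z axis up through the open hexagon. It stands on the drive end, in which a central hole of 13 mm diameter and 17 mm depth opens downward; loose on the desk at the start.
- impact_large: The large black impact socket 38 mm outside diameter, 50 mm tall, matt black. Origin: centre of its lower (drive) end, z axis up through the open hexagon. It stands on the drive end, in which a central hole of 13 mm diameter and 17 mm depth opens downward; loose on the desk at the start.
- impact_small: The small black impact socket 24 mm outside diameter, 38 mm tall, matt black. Origin: centre of its lower (drive) end, z axis up through the open hexagon. It stands on the drive end, in which a central hole of 13 mm diameter and 17 mm depth opens downward; loose on the desk at the start.
- impact_mid: The middle black impact socket 31 mm outside diameter, 44 mm tall, matt black. Origin: centre of its lower (drive) end, z axis up through the open hexagon. It stands on the drive end, in which a central hole of 13 mm diameter and 17 mm depth opens downward; already on the middle post of the blue rail, loose on it.
- red_rail: Red socket rail, fixed, 180 mm long (own x axis), 36 mm wide; bright yellow cap at its +x end, black cap at -x. Three black posts at x = -54, 0, +54 mm (y = 0); origin on the desk below the middle post. A socket's drive hole goes over a post and its foot rests on the clip, 15 mm above the desk; posts rise 13 mm above the clip, 8.4 mm thick, tip tapered to 4.4 mm. All posts are empty.
- blue_rail: Blue socket rail, fixed, 180 mm long (own x axis), 36 mm wide; bright yellow cap at its +x end, black cap at -x. Three black posts at x = -54, 0, +54 mm (y = 0); origin on the desk below the middle post. A socket's drive hole goes over a post and its foot rests on the clip, 15 mm above the desk; posts rise 13 mm above the clip, 8.4 mm thick, tip tapered to 4.4 mm. Its outer posts are empty.
- heatsink: Small black finned heat sink, 40 x 40 mm, 22 mm tall, a loose bystander in the work area. Origin: centre of its underside.
- tape_roll: Roll of black tape lying flat, 62 mm diameter, 19 mm tall, a loose bystander near the sockets. Origin: centre of its underside.
Mind the look-alikes: they are no part of the job. What is shaped like the chrome_large but pink is not meant.

How it is judged:
At the end, for the whole second after the job is handed in: From the yellow end, red rail: chrome large, middle, small; blue rail: black large, middle, small. Each socket is within 8 mm of its post's axis along and across the rail, seated within 4 mm of the clip's top, within 0.15 rad of upright, released and at rest (x of chrome_large in the frame of red_rail between 0.046 and 0.062 m and y of chrome_large in the frame of red_rail between -0.008 and 0.008 m and z of chrome_large in the frame of red_rail between 0.011 and 0.019 m and angle between each of chrome_large, chrome_mid, chrome_small, impact_large, impact_mid, impact_small's own z axis and vertical below 0.15 rad and linear speed of each of chrome_large, chrome_mid, chrome_small, impact_large, impact_mid, impact_small below 0.02 m/s and contact force between each of chrome_large, chrome_mid, chrome_small, impact_large, impact_mid, impact_small and the fingers below 0.1 N and x of chrome_mid in the frame of red_rail between -0.008 and 0.008 m and y of chrome_mid in the frame of red_rail between -0.008 and 0.008 m and z of chrome_mid in the frame of red_rail between 0.011 and 0.019 m and x of chrome_small in the frame of red_rail between -0.062 and -0.046 m and y of chrome_small in the frame of red_rail between -0.008 and 0.008 m and z of chrome_small in the frame of red_rail between 0.011 and 0.019 m and x of impact_large in the frame of blue_rail between 0.046 and 0.062 m and y of impact_large in the frame of blue_rail between -0.008 and 0.008 m and z of impact_large in the frame of blue_rail between 0.011 and 0.019 m and x of impact_mid in the frame of blue_rail between -0.008 and 0.008 m and y of impact_mid in the frame of blue_rail between -0.008 and 0.008 m and z of impact_mid in the frame of blue_rail between 0.011 and 0.019 m and x of impact_small in the frame of blue_rail between -0.062 and -0.046 m and y of impact_small in the frame of blue_rail between -0.008 and 0.008 m and z of impact_small in the frame of blue_rail between 0.011 and 0.019 m); the robot touches nothing.
It fails at once if the heat sink is pushed more than 20 mm from where it was (distance of heatsink from where it was at the start of the episode above 0.02 m).
It fails at once if the tape roll is pushed more than 20 mm from where it was (distance of tape_roll from where it was at the start of the episode above 0.02 m).
It also fails if it takes over 138 s, if anything falls off the work surface, if the arm or the gripper's body presses on something with over 40 N, if the wrist force passes 120 N, or if a joint passes its speed limit or range.

## Working session

There is one attempt and no reset: what is moved stays moved. The work goes in short steps, Python scripts to look and compute and a tool call to move; the robot and the scene stay as the last step left them, time stands still between calls to the robot, and variables do not carry over. Pictures are saved under pics/ and viewed, at most 14 in all, crops included, and the job is handed in when it is done.

Besides the shell and the picture viewer there is one more tool, called after "Emit:" as name([rows], argument=value, ...), one row to a line, values as JSON. servo_tool: Moves the arm, as the interface text tells. Its arguments: {"type":"object","properties":{"commands":{"type":"array"},"newtons":{"type":"number"}},"required":["commands"]}

```bash
ls; mkdir -p pics
cat > h.py <<'E'
import numpy as np, cv2
from workcell import robot
def cap(n):
    c=robot.capture(n); h,w=c['img'].shape[:2]
    f=h/2/np.tan(np.radians(c['vfov'])/2)
    c['K']=np.array([[f,0,c['cx']],[0,f,c['cy']],[0,0,1.]]); c['R']=np.array(c['R']);c['t']=np.array(c['t']);c['d']=np.array(c['distortion'],float)
    return c
def world(c,px,z):
    p=np.array(px,float).reshape(-1,1,2)
    u=cv2.undistortPoints(p,c['K'],c['d']).reshape(-1,2)
    r=np.c_[u,np.ones(len(u))]@c['R']; o=-c['R'].T@c['t']
    return o+r*((z-o[2])/r[:,2])[:,None]
def pix(c,X):
    return cv2.projectPoints(np.array(X,float).reshape(-1,3),cv2.Rodrigues(c['R'])[0],c['t'],c['K'],c['d'])[0].reshape(-1,2)
def save(c,fn,box=None,s=1):
    im=c['img'][:,:,::-1]
    if box: x0,y0,x1,y1=box; im=im[y0:y1,x0:x1]
    cv2.imwrite(fn,cv2.resize(im,None,fx=s,fy=s,interpolation=cv2.INTER_CUBIC))
E
python3 - <<'E'
from h import *
for n in ('scene','top'):
    c=cap(n); save(c,f'pics/{n}0.png'); print(n,c['vfov'],c['cx'],c['cy'],c['d'],-c['R'].T@c['t'],c['R'].round(2).tolist())
s=robot.observe(); print(s)
E
```

```text
pics
scene 56.83125619366856 319.0594431428298 199.25382781436886 [0.02195478 0.         0.         0.         0.        ] [-0.20858659  0.5108155   1.13448613] [[-0.66, -0.75, -0.01], [-0.57, 0.51, -0.64], [0.49, -0.42, -0.77]]
top 48.80593578495913 316.59775990355587 204.41719945706953 [-0.03210803  0.          0.          0.          0.        ] [ 0.42051572 -0.10030453  1.3304391 ] [[0.03, -1.0, 0.0], [-1.0, -0.03, -0.07], [0.07, 0.0, -1.0]]
{'time_s': 0.1, 'joint_pos': array([ 1.27810719,  0.32173467, -0.07005935,  1.45153857,  0.02262124,
        1.37081374, -0.05689954]), 'qd': array([ 0.0002153 , -0.00131906,  0.00065522, -0.00403276,  0.00096742,
       -0.00033179,  0.00032058]), 'joint_torque': array([ 3.31888987e-04, -4.94879436e+01, -3.83573379e-01, -3.15210736e+01,
        1.31971468e-02,  7.48108519e-03,  2.24815921e-06]), 'tool_pos': array([ 0.19609413, -0.61923309,  0.24134915]), 'tcp_rot': array([-3.13988874e+00,  1.22371045e-04,  3.06797394e-01]), 'force': array([-0.52731494, -0.0838533 ,  0.32951184]), 'wrist_torque': array([ 0.05823457, -0.02284085, -0.03589127]), 'gripper_force': 0.0, 'opening': 0.08555923143820035}
```

```bash
python3 -c "
import cv2
" ; ls pics
```

```text
scene0.png
top0.png
```

View pics/scene0.png

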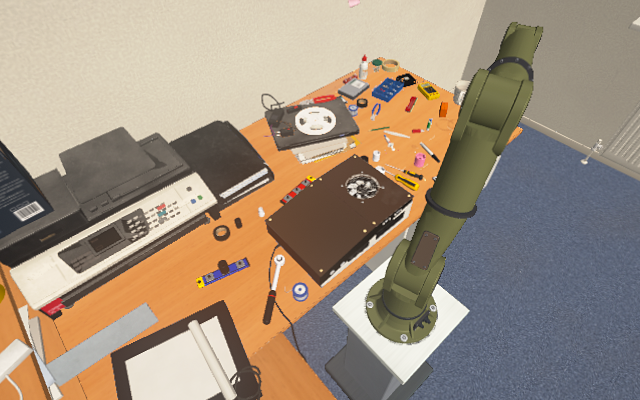

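View pics/top0.png

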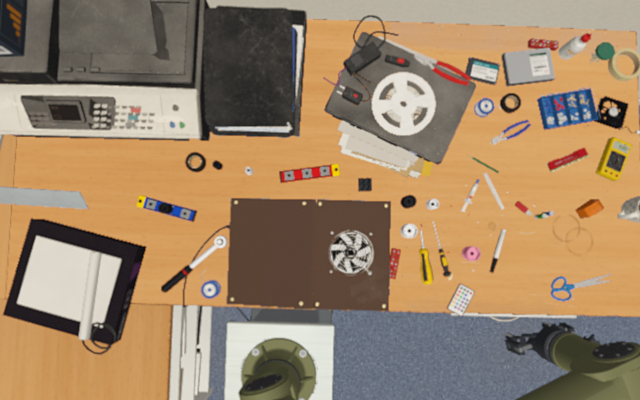

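The top picture shows the blue rail at (167,208), yellow cap on the left, and the red rail at (310,173), yellow cap on the right. The tape roll is at (196,161) and the heat sink at (365,184).

Socket candidates:
- Black: (217,165) and (408,201).
- Chrome: (249,171), (433,204) and (409,231).
- Look-alikes: pink (471,254), rings (511,102), (484,107) and (209,289).

A close crop will check this choice.

Run:
```python
from h import *
im=cv2.imread('pics/top0.png')
a=cv2.resize(im[145:235,125:265],None,fx=5,fy=5,interpolation=cv2.INTER_CUBIC)
b=cv2.resize(im[155:265,345:485],None,fx=5,fy=5,interpolation=cv2.INTER_CUBIC)
cv2.imwrite('pics/a.png',a);cv2.imwrite('pics/b.png',b)
cv2.imwrite('pics/c.png',cv2.resize(im[150:200,270:380],None,fx=7,fy=7,interpolation=cv2.INTER_CUBIC))
```

```text
(no output)
```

View pics/a.png

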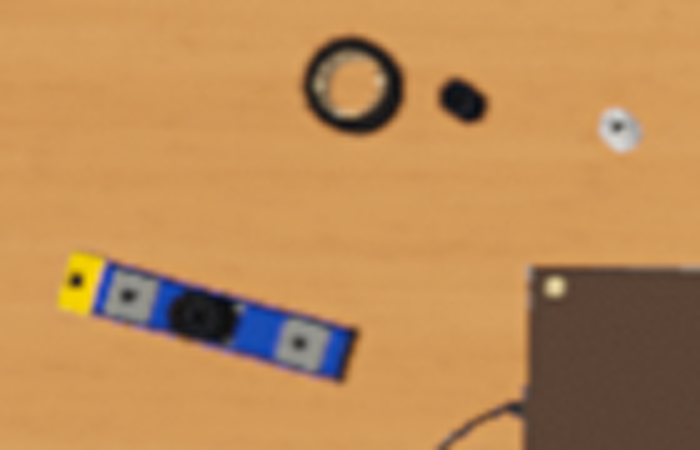

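View pics/b.png

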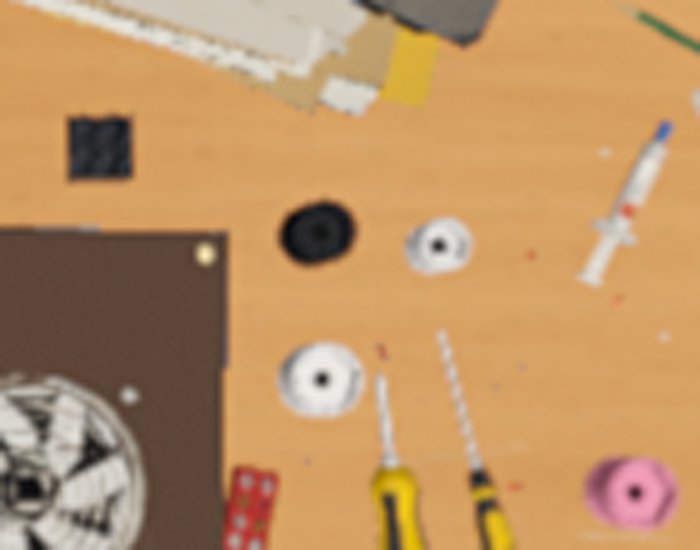

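View pics/c.png

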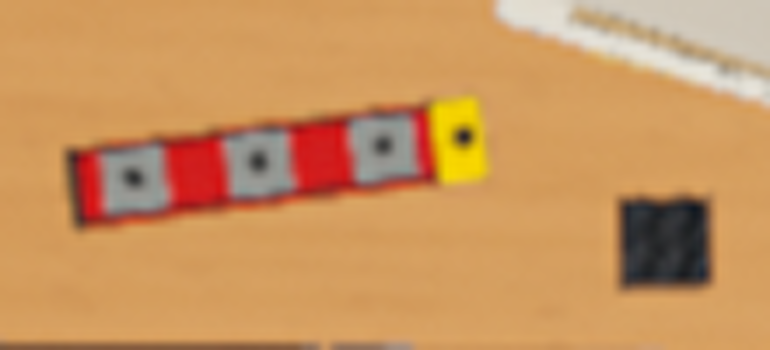

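Crop a shows the tape ring, impact_small at (217,165), chrome_small at (249,171) and the blue rail with impact_mid. Crop b shows impact_large (409,201), chrome_mid (433,204), chrome_large (409,231), the pink decoy (471,254) and the heat sink (365,184). Crop c shows the red rail with three empty posts. Next is the scene view, to check that the sockets are upright.

Run:
```python
from h import *
import cv2
im=cv2.imread('pics/scene0.png')
a=cv2.resize(im[195:295,190:330],None,fx=4,fy=4,interpolation=cv2.INTER_CUBIC)
c=cap('top'); s=cap('scene')
for n,p in dict(il=(409,201),cm=(433,204),cl=(409,231),cs=(249,171),is_=(217,165),hs=(365,184),tape=(196,161)).items():
    X=world(c,p,0.03); print(n,X.round(3),pix(s,X).round(0))
b=cv2.resize(im[130:200,330:450],None,fx=4,fy=4,interpolation=cv2.INTER_CUBIC)
o=np.zeros((a.shape[0]+b.shape[0]-100,560,3),np.uint8);o[:300]=a[:300];o[300:300+b.shape[0],:480]=b
cv2.imwrite('pics/d.png',o[:598])
```

```text
il [[ 0.525 -0.373  0.03 ]] [[364. 161.]]
cm [[ 0.518 -0.444  0.03 ]] [[377. 154.]]
cl [[ 0.437 -0.374  0.03 ]] [[380. 172.]]
cs [[0.602 0.105 0.03 ]] [[262. 210.]]
is_ [[0.617 0.201 0.03 ]] [[239. 221.]]
hs [[ 0.572 -0.241  0.03 ]] [[334. 170.]]
tape [[0.627 0.264 0.03 ]] [[222. 229.]]
```

View pics/d.png

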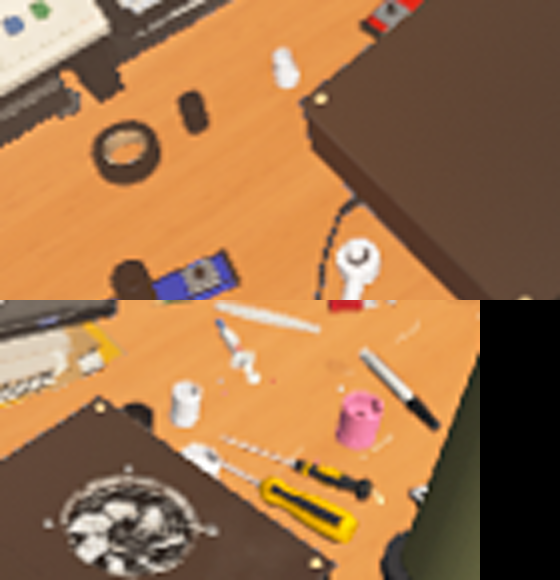

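Everything is upright: impact_small, chrome_small with its narrower upper half, chrome_mid and the pink decoy show clearly. impact_large and chrome_large are partly hidden by the brown box. Next I measure by fitting silhouettes.

```bash
cat > fit.py <<'E'
from h import *
from scipy.optimize import minimize
def circ(x,y,r,z,n=40):
    a=np.linspace(0,2*np.pi,n); return np.c_[x+r*np.cos(a),y+r*np.sin(a),0*a+z]
S=8
def model(c,x,y,segs,box,z0=0):
    x0,y0,x1,y1=box; m=np.zeros(((y1-y0)*S,(x1-x0)*S),np.uint8)
    for r,a,b in segs:
        p=pix(c,np.r_[circ(x,y,r,z0+a),circ(x,y,r,z0+b)])
        h=cv2.convexHull(((p-[x0,y0]+.5)*S).astype(np.int32)); cv2.fillConvexPoly(m,h,255)
    return cv2.resize(m,None,fx=1/S,fy=1/S,interpolation=cv2.INTER_AREA)/255.
SEG=dict(cl=[(.021,0,.046)],cm=[(.015,0,.040)],cs=[(.011,0,.019),(.0085,0,.038)],il=[(.019,0,.050)],is_=[(.012,0,.038)],im=[(.0155,0,.044)],tape=[(.031,0,.019)])
def soft(c,n,box):
    x0,y0,x1,y1=box; im=c['img'][y0:y1,x0:x1].astype(float)
    # desk: R-B large ; chrome/black: R-B ~0
    d=im[...,0]-im[...,2]; desk=np.percentile(d,70) 
    return np.clip(1-d/desk,0,1)
def fit(c,n,X0,z0=0,hw=18,mask=None):
    p=pix(c,[X0[0],X0[1],.02+z0])[0].astype(int); box=(p[0]-hw,p[1]-hw,p[0]+hw,p[1]+hw)
    m=(mask or soft)(c,n,box)
    f=lambda v:((model(c,v[0]/1000,v[1]/1000,SEG[n],box,z0)-m)**2).sum()
    r=minimize(f,np.array(X0[:2])*1000,method='Nelder-Mead',options=dict(initial_simplex=[np.array(X0[:2])*1000+d for d in ([-4,-4],[5,-2],[0,6])],xatol=.05))
    return r.x.round(1),round(r.fun,1),round(m.sum(),1)
E
python3 - <<'E'
from fit import *
c=cap('top'); s=cap('scene')
G=dict(il=(.525,-.373),cm=(.518,-.444),cl=(.437,-.374),cs=(.602,.105),is_=(.617,.201))
for n,X in G.items():
    print(n,fit(c,n,X,hw=13),[fit(s,n,X,hw=11) if n in('cs','is_','cm') else ''])
def dots(off,guess,z):
    im=cv2.cvtColor(c['img'],cv2.COLOR_RGB2GRAY).astype(float); o=[]
    for g in guess:
        u,v=np.round(g).astype(int); w=np.clip(110-im[v-3:v+4,u-3:u+4],0,None); yy,xx=np.mgrid[v-3:v+4,u-3:u+4]
        o.append(((w*xx).sum()/w.sum(),(w*yy).sum()/w.sum()))
    W=world(c,o,z); return np.array(o).round(1).tolist(),W.round(4).tolist()
for z in (.018,.024):
  print(dots(0,[(270+134/7,150+177/7),(270+258/7,150+161/7),(270+382/7,150+145/7)],z))
  print(dots(0,[(125+128/5,145+296/5),(125+299/5,145+343/5)],z))
# box height: corner screw
print('box tops',[ (world(c,[(229,199),(391,202)],z).round(3).tolist(), pix(s,world(c,[(391,202)],z)).round(0).tolist(),pix(s,world(c,[(235,203)],z)).round(0).tolist()) for z in (.05,.08,.11,.14)])
E
```

```text
il (array([ 524.9, -370.4]), np.float64(15.0), np.float64(144.7)) ['']
cm (array([ 519.7, -444.1]), np.float64(2.4), np.float64(117.8)) [(array([ 521.9, -444.8]), np.float64(31.5), np.float64(116.2))]
cl (array([ 437.7, -373.8]), np.float64(6.8), np.float64(205.9)) ['']
cs (array([605.3, 108.5]), np.float64(1.4), np.float64(57.3)) [(array([606.6, 109.2]), np.float64(17.8), np.float64(76.9))]
is_ (array([619. , 202.2]), np.float64(18.7), np.float64(72.3)) [(array([620.4, 203.5]), np.float64(13.7), np.float64(61.9))]
([[288.6, 174.9], [306.5, 172.6], [324.4, 170.4]], [[0.5948, -0.0127, 0.018], [0.6032, -0.0661, 0.018], [0.6113, -0.1196, 0.018]])
([[150.1, 203.6], [184.4, 213.2]], [[0.4969, 0.3997, 0.018], [0.4711, 0.2949, 0.018]])
([[288.6, 174.9], [306.5, 172.6], [324.4, 170.4]], [[0.594, -0.0131, 0.024], [0.6024, -0.0663, 0.024], [0.6105, -0.1195, 0.024]])
([[150.1, 203.6], [184.4, 213.2]], [[0.4966, 0.3974, 0.024], [0.4709, 0.2931, 0.024]])
box tops [([[0.515, 0.157, 0.05], [0.519, -0.316, 0.05]], [[356.0, 165.0]], [[270.0, 227.0]]), ([[0.513, 0.151, 0.08], [0.517, -0.311, 0.08]], [[356.0, 161.0]], [[270.0, 222.0]]), ([[0.511, 0.145, 0.11], [0.515, -0.306, 0.11]], [[356.0, 156.0]], [[271.0, 216.0]]), ([[0.508, 0.139, 0.14], [0.512, -0.301, 0.14]], [[356.0, 152.0]], [[271.0, 210.0]])]
```

Emit:
servo_tool([
  {"linear":[0,0,0],"rotation":[0,0,-7],"hand":-0.4},
  {"linear":[0,0,0],"rotation":[0,0,-7],"hand":-0.4},
  {"linear":[0,0,0],"rotation":[0,0,-7],"hand":-0.4},
  {"linear":[0,0,0],"rotation":[0,0,-7],"hand":-0.4},
  {"linear":[0,0,0],"rotation":[0,0,-7],"hand":-0.4},
  {"linear":[0,0,0],"rotation":[0,0,-7],"hand":-0.4},
  {"linear":[0,0,0],"rotation":[0,0,-7],"hand":-0.4},
  {"linear":[0,0,0],"rotation":[0,0,-7],"hand":-0.4},
  {"linear":[0,0,0],"rotation":[0,0,-7],"hand":-0.4},
  {"linear":[0,0,0],"rotation":[0,0,-7],"hand":-0.4},
], newtons=40)

```text
time_s: 1.13
tool_pos: [0.1962, -0.6196, 0.2422]
tcp_rot: [-3.141, -0.0, 1.535]
force: [0.9, 0.0, 1.1]
opening: 0.0598
gripper_force: 0.0
```

Emit:
servo_tool([
  {"linear":[0,0,0],"rotation":[0,0,-7],"hand":-0.4},
  {"linear":[0,0,0],"rotation":[0,0,-4.2],"hand":-0.4},
  {"linear":[0,0,0],"rotation":[0,0,0],"hand":-0.4},
  {"linear":[0,0,0],"rotation":[0,0,0],"hand":-0.4},
])

```text
time_s: 1.47
tool_pos: [0.1962, -0.6197, 0.2423]
tcp_rot: [3.142, -0.0, 1.722]
force: [0.6, 0.5, 0.2]
opening: 0.0599
gripper_force: 0.0
```

```bash
cat > go.py <<'E'
import sys
from h import *
# usage: go.py x y z yawdeg -> tool-frame shift, rotation from measured pose
def go(x,y,z,yaw):
    s=robot.observe(); p=s['tool_pos']; r=s['tcp_rot']
    c=np.cos(r[2]);q=np.sin(r[2]); d=np.array([x,y,z])-p
    print('t',round(s['time_s'],1),'p',p.round(4),'rpy deg',np.degrees(r).round(1),'open',round(s['opening'],4),'F',s['force'].round(1),'grip',s['gripper_force'])
    print('shift mm',(1000*np.array([c*d[0]+q*d[1],q*d[0]-c*d[1],-d[2]])).round(1),'rot z',round(np.degrees(r[2])-yaw,1))
if __name__=='__main__': go(*map(float,sys.argv[1:5]))
E
python3 go.py .4377 -.3738 .13 98.8
python3 - <<'E'
from fit import *
c=cap('top'); s=cap('scene')
for hw in (7,9,10):
    print(fit(c,'is_',(.619,.202),hw=hw),fit(c,'il',(.525,-.3704),hw=hw),fit(s,'is_',(.619,.202),hw=hw))
print(fit(c,'tape',(.627,.264),hw=14))
E
```

```text
t 1.5 p [ 0.1962 -0.6197  0.2423] rpy deg [180.   -0.   98.6] open 0.0599 F [0.6 0.5 0.2] grip 0.0
shift mm [206.8 275.7 112.3] rot z -0.2
(array([619., 203.]), np.float64(10.7), np.float64(56.4)) (array([ 522.9, -374.1]), np.float64(13.0), np.float64(118.4)) (array([620.1, 203.6]), np.float64(5.9), np.float64(49.1))
(array([619., 203.]), np.float64(10.6), np.float64(58.8)) (array([ 525.3, -372.3]), np.float64(13.3), np.float64(142.6)) (array([620. , 203.7]), np.float64(6.3), np.float64(50.7))
(array([619., 203.]), np.float64(10.8), np.float64(58.1)) (array([ 524.8, -370.1]), np.float64(15.2), np.float64(143.5)) (array([620. , 203.7]), np.float64(8.9), np.float64(55.0))
(array([628.6, 272. ]), np.float64(131.9), np.float64(179.0))
```

Emit:
servo_tool([
  {"linear":[0.0207,0.0276,0.005],"rotation":[0,0,0],"hand":-0.4},
  {"linear":[0.0207,0.0276,0.005],"rotation":[0,0,0],"hand":-0.4},
  {"linear":[0.0207,0.0276,0.005],"rotation":[0,0,0],"hand":-0.4},
  {"linear":[0.0207,0.0276,0.005],"rotation":[0,0,0],"hand":-0.4},
  {"linear":[0.0207,0.0276,0.005],"rotation":[0,0,0],"hand":-0.4},
  {"linear":[0.0207,0.0276,0.005],"rotation":[0,0,0],"hand":-0.4},
  {"linear":[0.0207,0.0276,0.005],"rotation":[0,0,0],"hand":-0.4},
  {"linear":[0.0207,0.0276,0.005],"rotation":[0,0,0],"hand":-0.4},
  {"linear":[0.0207,0.0276,0.005],"rotation":[0,0,0],"hand":-0.4},
  {"linear":[0.0207,0.0276,0.005],"rotation":[0,0,0],"hand":-0.4},
])

```text
time_s: 2.4
tool_pos: [0.4385, -0.3717, 0.1924]
tcp_rot: [3.141, 0.001, 1.722]
force: [-0.0, -0.5, -0.3]
opening: 0.0598
gripper_force: 0.0
```

Emit:
servo_tool([
  {"linear":[0,0,0.02],"rotation":[0,0,0],"hand":-0.4},
  {"linear":[0,0,0.02],"rotation":[0,0,0],"hand":-0.4},
  {"linear":[0,0,0.02],"rotation":[0,0,0],"hand":-0.4},
  {"linear":[0,0,0.02],"rotation":[0,0,0],"hand":-0.4},
  {"linear":[0,0,0],"rotation":[0,0,0],"hand":-0.4},
  {"linear":[0,0,0],"rotation":[0,0,0],"hand":-0.4},
])

```text
time_s: 2.9
tool_pos: [0.4369, -0.3725, 0.1117]
tcp_rot: [-3.14, -0.002, 1.723]
force: [0.7, 0.3, -0.0]
opening: 0.0604
gripper_force: 0.0
```

```bash
python3 go.py .4377 -.3738 .02 98.8
python3 - <<'E'
from h import *
c=cap('top'); save(c,'pics/e.png',(345,155,485,265),5)
E
```

```text
t 2.9 p [ 0.4369 -0.3725  0.1117] rpy deg [-1.799e+02 -1.000e-01  9.870e+01] open 0.0604 F [ 0.7  0.3 -0. ] grip 0.0
shift mm [-1.4  0.6 91.7] rot z -0.1
```

View pics/e.png

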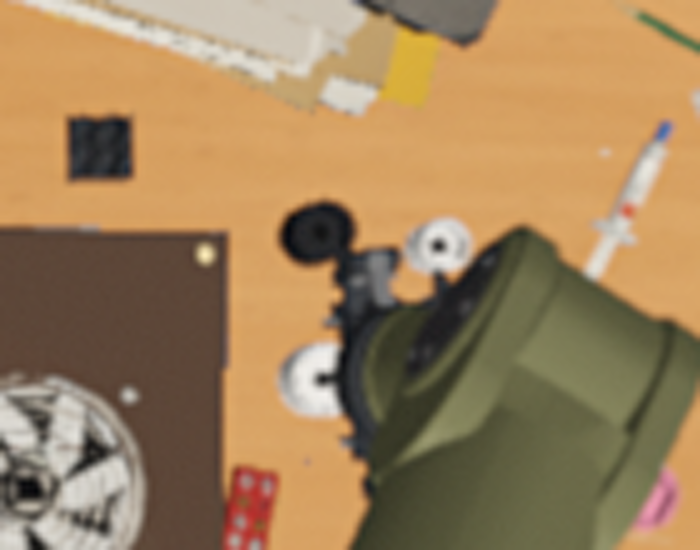

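The gripper sits over the large chrome socket at (409,231). It appears shifted outward only because of parallax. Descending and gripping.

Emit:
servo_tool([
  {"linear":[-0.0014,0.0006,0.02],"rotation":[0,0,0],"hand":-0.4},
  {"linear":[0,0,0.02],"rotation":[0,0,0],"hand":-0.4},
  {"linear":[0,0,0.02],"rotation":[0,0,0],"hand":-0.4},
  {"linear":[0,0,0.016],"rotation":[0,0,0],"hand":-0.4},
  {"linear":[0,0,0.01],"rotation":[0,0,0],"hand":-0.4},
  {"linear":[0,0,0.006],"rotation":[0,0,0],"hand":-0.4},
  {"linear":[0,0,0],"rotation":[0,0,0],"hand":-0.4},
])

```text
time_s: 3.53
tool_pos: [0.4383, -0.3744, 0.0203]
tcp_rot: [-3.141, -0.0, 1.724]
force: [-0.6, 0.6, 0.3]
opening: 0.0604
gripper_force: 0.0
```

Emit:
servo_tool([
  {"linear":[0,0,0],"rotation":[0,0,0],"hand":0.1},
  {"linear":[0,0,0],"rotation":[0,0,0],"hand":0.2},
  {"linear":[0,0,0],"rotation":[0,0,0],"hand":0.3},
  {"linear":[0,0,0],"rotation":[0,0,0],"hand":0.3},
  {"linear":[0,0,0],"rotation":[0,0,0],"hand":0.3},
  {"linear":[0,0,0],"rotation":[0,0,0],"hand":0.3},
])

```text
time_s: 4.03
tool_pos: [0.4392, -0.3751, 0.0218]
tcp_rot: [3.14, 0.002, 1.724]
force: [-0.2, 1.5, 6.4]
opening: 0.0412
gripper_force: 41.1
```

```bash
python3 go.py .4377 -.3738 .14 98.8
```

```text
t 4.0 p [ 0.4392 -0.3751  0.0218] rpy deg [1.799e+02 1.000e-01 9.880e+01] open 0.0412 F [-0.2  1.5  6.4] grip 41.071848292671866
shift mm [   1.5   -1.3 -118.2] rot z -0.0
```

Emit:
servo_tool([
  {"linear":[0,0,-0.02],"rotation":[0,0,0],"hand":0.3},
  {"linear":[0,0,-0.03],"rotation":[0,0,0],"hand":0.3},
  {"linear":[0,0,-0.03],"rotation":[0,0,0],"hand":0.3},
  {"linear":[0,0,-0.03],"rotation":[0,0,0],"hand":0.3},
  {"linear":[0,0,-0.03],"rotation":[0,0,0],"hand":0.3},
  {"linear":[0,0,0],"rotation":[0,0,0],"hand":0.3},
])

```text
time_s: 4.53
tool_pos: [0.4411, -0.3763, 0.1667]
tcp_rot: [3.135, 0.008, 1.724]
force: [1.9, -0.2, -1.0]
opening: 0.041
gripper_force: 41.0
```

Emit:
servo_tool([
  {"linear":[0.0126,0.0195,0],"rotation":[0,0,0],"hand":0.3},
  {"linear":[0.0126,0.0195,0],"rotation":[0,0,0],"hand":0.3},
  {"linear":[0.0126,0.0195,0],"rotation":[0,0,0],"hand":0.3},
  {"linear":[0.0126,0.0195,0],"rotation":[0,0,0],"hand":0.3},
  {"linear":[0.0126,0.0195,0],"rotation":[0,0,0],"hand":0.3},
  {"linear":[0.0126,0.0195,0],"rotation":[0,0,0],"hand":0.3},
  {"linear":[0.0126,0.0195,0],"rotation":[0,0,0],"hand":0.3},
  {"linear":[0.0126,0.0195,0],"rotation":[0,0,0],"hand":0.3},
  {"linear":[0.0126,0.0195,0],"rotation":[0,0,0],"hand":0.3},
  {"linear":[0.0126,0.0195,0],"rotation":[0,0,0],"hand":0.3},
])

```text
time_s: 5.37
tool_pos: [0.6117, -0.219, 0.1589]
tcp_rot: [-3.14, -0.001, 1.724]
force: [0.2, -0.4, -2.1]
opening: 0.041
gripper_force: 41.1
```

Emit:
servo_tool([
  {"linear":[0,0,0.025],"rotation":[0,0,0],"hand":0.3},
  {"linear":[0,0,0.025],"rotation":[0,0,0],"hand":0.3},
  {"linear":[0,0,0.025],"rotation":[0,0,0],"hand":0.3},
  {"linear":[0,0,0.015],"rotation":[0,0,0],"hand":0.3},
  {"linear":[0,0,0],"rotation":[0,0,0],"hand":0.3},
  {"linear":[0,0,0],"rotation":[0,0,0],"hand":0.3},
])

```text
time_s: 5.87
tool_pos: [0.6105, -0.2196, 0.0686]
tcp_rot: [-3.139, -0.002, 1.724]
force: [0.5, 0.2, -1.4]
opening: 0.0408
gripper_force: 41.2
```

```bash
python3 go.py .6121 -.1205 .055 98.8;  python3 - <<'E'
from h import *
c=cap('top'); s=cap('scene')
a=cv2.resize(c['img'][120:210,260:400],None,fx=4,fy=4,interpolation=cv2.INTER_CUBIC);b=cv2.resize(s['img'][150:210,270:360],None,fx=4,fy=4,interpolation=cv2.INTER_CUBIC)
o=np.zeros((600,560,3),np.uint8);o[:360]=a;o[360:600,:360]=b
cv2.imwrite('pics/f.png',o[:,:,::-1])
E
```

```text
t 5.9 p [ 0.6105 -0.2196  0.0686] rpy deg [-1.798e+02 -1.000e-01  9.880e+01] open 0.0408 F [ 0.5  0.2 -1.4] grip 41.188645362854004
shift mm [97.7 16.7 13.6] rot z -0.0
```

View pics/f.png

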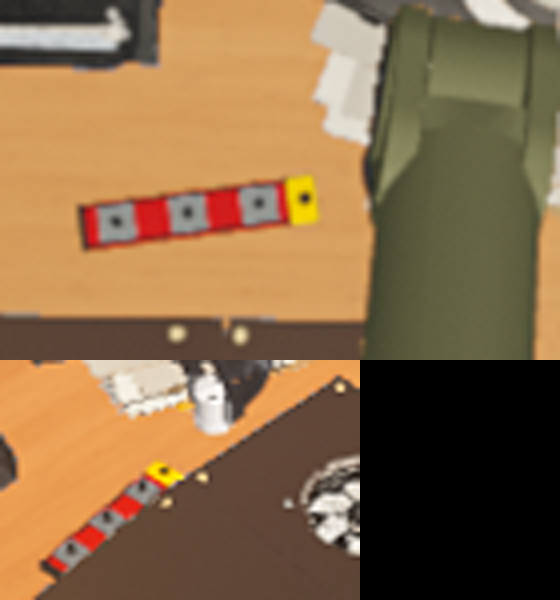

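The picture shows the held socket short of the yellow cap by about 100 mm, because I slipped on the y shift. It is clear of the heat sink, so I'll move on along the rail.

Emit:
servo_tool([
  {"linear":[0.0195,0.0033,0],"rotation":[0,0,0],"hand":0.3},
  {"linear":[0.0195,0.0033,0],"rotation":[0,0,0],"hand":0.3},
  {"linear":[0.0195,0.0033,0],"rotation":[0,0,0],"hand":0.3},
  {"linear":[0.0195,0.0033,0],"rotation":[0,0,0],"hand":0.3},
  {"linear":[0.0195,0.0033,0],"rotation":[0,0,0],"hand":0.3},
  {"linear":[0,0,0],"rotation":[0,0,0],"hand":0.3},
  {"linear":[0,0,0],"rotation":[0,0,0],"hand":0.3},
])

```text
time_s: 6.55
tool_pos: [0.6145, -0.1194, 0.0723]
tcp_rot: [3.139, 0.001, 1.727]
force: [0.8, -1.1, -2.0]
opening: 0.0412
gripper_force: 41.2
```

```bash
python3 go.py .6121 -.1205 .055 98.8;  python3 - <<'E'
from h import *
c=cap('top'); s=cap('scene')
p=robot.observe()['tool_pos']
a=cv2.resize(c['img'][140:200,290:370],None,fx=6,fy=6,interpolation=cv2.INTER_CUBIC);b=cv2.resize(s['img'][160:200,280:340],None,fx=8,fy=8,interpolation=cv2.INTER_CUBIC)
f=p[2]-.0215
from fit import circ
for z in (f,f+.046):
    q=((pix(s,circ(p[0],p[1],.021,z))-[280,160]+.5)*8).astype(int); cv2.polylines(b,[q],True,(0,255,0),1)
for X in ((.6121,-.119,.028),(.6121,-.119,.015)):
    q=((pix(s,X)[0]-[280,160]+.5)*8).astype(int); cv2.circle(b,tuple(int(v) for v in q),3,(255,0,255),1)
o=np.zeros((320,960,3),np.uint8);o[:,:480]=a[:320];o[:,480:]=b
cv2.imwrite('pics/g.png',o[:,160:,::-1])
E
```

```text
t 6.5 p [ 0.6145 -0.1194  0.0723] rpy deg [1.798e+02 1.000e-01 9.900e+01] open 0.0412 F [ 0.8 -1.1 -2. ] grip 41.18947148323059
shift mm [-0.7 -2.5 17.3] rot z 0.2
```

View pics/g.png

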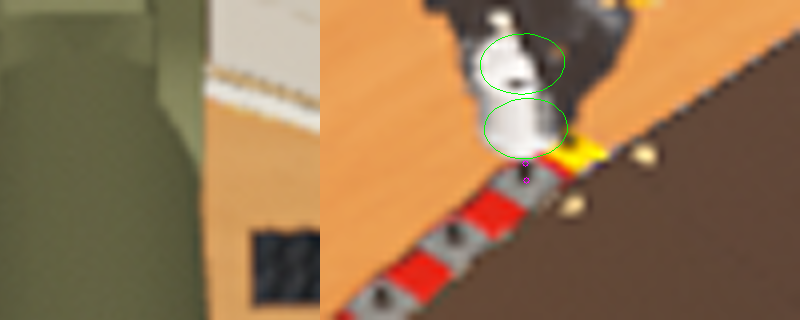

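The scene crop shows the socket over the yellow-end post at about (525,170 in the crop), and the predicted post mark falls right on it. Lowering.

Emit:
servo_tool([
  {"linear":[-0.0007,-0.0022,0.01],"rotation":[0,0,0],"hand":0.3},
  {"linear":[0,0,0.007],"rotation":[0,0,0],"hand":0.3},
  {"linear":[0,0,0.004],"rotation":[0,0,0],"hand":0.3},
  {"linear":[0,0,0.004],"rotation":[0,0,0],"hand":0.3},
  {"linear":[0,0,0],"rotation":[0,0,0],"hand":0.3},
])

```text
time_s: 7.07
tool_pos: [0.6101, -0.1224, 0.0437]
tcp_rot: [-3.139, -0.001, 1.723]
force: [-0.6, 0.1, -1.6]
opening: 0.0412
gripper_force: 41.2
```

Emit:
servo_tool([
  {"linear":[0,0,0.003],"rotation":[0,0,0],"hand":0.3},
  {"linear":[0,0,0.003],"rotation":[0,0,0],"hand":0.3},
  {"linear":[0,0,0.003],"rotation":[0,0,0],"hand":0.3},
  {"linear":[0,0,0],"rotation":[0,0,0],"hand":0.3},
  {"linear":[0,0,0],"rotation":[0,0,0],"hand":0.3},
])

```text
time_s: 7.48
tool_pos: [0.6115, -0.1221, 0.0369]
tcp_rot: [3.141, 0.0, 1.724]
force: [-1.0, 0.8, 2.0]
opening: 0.0412
gripper_force: 41.3
```

```bash
python3 go.py .6121 -.1205 .0365 98.8
```

```text
t 7.5 p [ 0.6115 -0.1221  0.0369] rpy deg [180.    0.   98.8] open 0.0412 F [-1.   0.8  2. ] grip 41.328780060776744
shift mm [1.4 0.8 0.4] rot z -0.0
```

Emit:
servo_tool([
  {"linear":[0,0,0],"rotation":[0,0,0],"hand":-0.2},
  {"linear":[0,0,0],"rotation":[0,0,0],"hand":-0.4},
  {"linear":[0,0,0],"rotation":[0,0,0],"hand":-0.4},
  {"linear":[0,0,0],"rotation":[0,0,0],"hand":-0.4},
  {"linear":[0,0,-0.02],"rotation":[0,0,0],"hand":-0.4},
  {"linear":[0,0,-0.03],"rotation":[0,0,0],"hand":-0.4},
  {"linear":[0,0,-0.03],"rotation":[0,0,0],"hand":-0.4},
  {"linear":[0,0,-0.03],"rotation":[0,0,0],"hand":-0.4},
  {"linear":[0,0,0],"rotation":[0,0,0],"hand":-0.4},
  {"linear":[0,0,0],"rotation":[0,0,0],"hand":-0.4},
])

```text
time_s: 8.32
tool_pos: [0.6126, -0.1223, 0.1487]
tcp_rot: [3.137, 0.002, 1.724]
force: [0.2, 1.1, -1.7]
opening: 0.0592
gripper_force: 0.0
```

```bash
python3 go.py .5203 -.4438 .147 98.8
```

```text
t 8.3 p [ 0.6126 -0.1223  0.1487] rpy deg [1.798e+02 1.000e-01 9.880e+01] open 0.0592 F [ 0.2  1.1 -1.7] grip 0.0
shift mm [-303.7 -140.3    1.7] rot z -0.0
```

Emit:
servo_tool([
  {"linear":[-0.0304,-0.014,0],"rotation":[0,0,0],"hand":-0.4},
  {"linear":[-0.0304,-0.014,0],"rotation":[0,0,0],"hand":-0.4},
  {"linear":[-0.0304,-0.014,0],"rotation":[0,0,0],"hand":-0.4},
  {"linear":[-0.0304,-0.014,0],"rotation":[0,0,0],"hand":-0.4},
  {"linear":[-0.0304,-0.014,0],"rotation":[0,0,0],"hand":-0.4},
  {"linear":[-0.0304,-0.014,0],"rotation":[0,0,0],"hand":-0.4},
  {"linear":[-0.0304,-0.014,0],"rotation":[0,0,0],"hand":-0.4},
  {"linear":[-0.0304,-0.014,0],"rotation":[0,0,0],"hand":-0.4},
  {"linear":[-0.0304,-0.014,0],"rotation":[0,0,0],"hand":-0.4},
  {"linear":[-0.0304,-0.014,0],"rotation":[0,0,0],"hand":-0.4},
])

```text
time_s: 9.15
tool_pos: [0.5176, -0.445, 0.1444]
tcp_rot: [-3.14, -0.002, 1.724]
force: [0.3, -0.4, 0.2]
opening: 0.0598
gripper_force: 0.0
```

Emit:
servo_tool([
  {"linear":[0,0,0.03],"rotation":[0,0,0],"hand":-0.4},
  {"linear":[0,0,0.03],"rotation":[0,0,0],"hand":-0.4},
  {"linear":[0,0,0],"rotation":[0,0,0],"hand":-0.4},
  {"linear":[0,0,0],"rotation":[0,0,0],"hand":-0.4},
  {"linear":[0,0,0],"rotation":[0,0,0],"hand":-0.4},
])

```text
time_s: 9.57
tool_pos: [0.5198, -0.4433, 0.0868]
tcp_rot: [3.141, -0.0, 1.725]
force: [1.2, -0.7, 0.4]
opening: 0.0599
gripper_force: 0.0
```

```bash
python3 go.py .5203 -.4438 .02 98.8;  python3 - <<'E'
from fit import *
c=cap('top'); s=cap('scene')
def chrome(c,n,box):
    x0,y0,x1,y1=box; h=cv2.cvtColor(c['img'],cv2.COLOR_RGB2HSV)[y0:y1,x0:x1].astype(float)
    return ((h[...,1]<50)&(h[...,2]>110)).astype(float)
for k in (c,s): print(fit(k,'cl',(.612,-.12),.015,9,chrome))
p=pix(c,(.612,-.12,.04))[0].astype(int);q=pix(s,(.612,-.12,.04))[0].astype(int)
a=cv2.resize(c['img'][p[1]-20:p[1]+20,p[0]-20:p[0]+20],None,fx=8,fy=8,interpolation=cv2.INTER_CUBIC);b=cv2.resize(s['img'][q[1]-20:q[1]+20,q[0]-20:q[0]+20],None,fx=8,fy=8,interpolation=cv2.INTER_CUBIC)
cv2.imwrite('pics/i.png',np.hstack([a,b])[:,:,::-1])
E
```

```text
t 9.6 p [ 0.5198 -0.4433  0.0868] rpy deg [180.   -0.   98.8] open 0.0599 F [ 1.2 -0.7  0.4] grip 0.0
shift mm [-0.5  0.4 66.8] rot z 0.0
(array([ 611.2, -120.6]), np.float64(9.5), np.float64(179.0))
(array([ 612.3, -121.5]), np.float64(11.5), np.float64(127.0))
```

View pics/i.png

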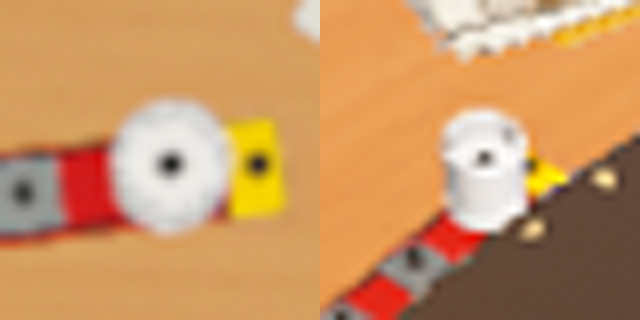

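The large chrome socket is upright on the yellow-end post, within about 1 mm. Now the middle chrome socket.

Emit:
servo_tool([
  {"linear":[-0.0005,0.0004,0.02],"rotation":[0,0,0],"hand":-0.4},
  {"linear":[0,0,0.02],"rotation":[0,0,0],"hand":-0.4},
  {"linear":[0,0,0.016],"rotation":[0,0,0],"hand":-0.4},
  {"linear":[0,0,0.01],"rotation":[0,0,0],"hand":-0.4},
  {"linear":[0,0,0],"rotation":[0,0,0],"hand":-0.4},
  {"linear":[0,0,0],"rotation":[0,0,0],"hand":-0.4},
])

```text
time_s: 10.17
tool_pos: [0.5202, -0.4445, 0.0212]
tcp_rot: [3.141, 0.001, 1.724]
force: [0.2, -0.1, -0.3]
opening: 0.0599
gripper_force: 0.0
```

Emit:
servo_tool([
  {"linear":[0,0,0],"rotation":[0,0,0],"hand":0.1},
  {"linear":[0,0,0],"rotation":[0,0,0],"hand":0.3},
  {"linear":[0,0,0],"rotation":[0,0,0],"hand":0.5},
  {"linear":[0,0,0],"rotation":[0,0,0],"hand":0.5},
  {"linear":[0,0,0],"rotation":[0,0,0],"hand":0.5},
  {"linear":[0,0,0],"rotation":[0,0,0],"hand":0.5},
  {"linear":[0,0,0],"rotation":[0,0,0],"hand":0.5},
])

```text
time_s: 10.75
tool_pos: [0.5205, -0.4451, 0.0221]
tcp_rot: [3.14, 0.002, 1.724]
force: [-0.5, -0.1, 6.1]
opening: 0.0289
gripper_force: 39.9
```

Emit:
servo_tool([
  {"linear":[0,0,-0.02],"rotation":[0,0,0],"hand":0.5},
  {"linear":[0,0,-0.03],"rotation":[0,0,0],"hand":0.5},
  {"linear":[0,0,-0.03],"rotation":[0,0,0],"hand":0.5},
  {"linear":[0,0,-0.03],"rotation":[0,0,0],"hand":0.5},
  {"linear":[0,0,-0.03],"rotation":[0,0,0],"hand":0.5},
  {"linear":[0,0,0],"rotation":[0,0,0],"hand":0.5},
  {"linear":[0,0,0],"rotation":[0,0,0],"hand":0.5},
])

```text
time_s: 11.33
tool_pos: [0.5207, -0.445, 0.1627]
tcp_rot: [3.139, 0.003, 1.724]
force: [0.2, 0.6, -2.0]
opening: 0.0284
gripper_force: 39.7
```

```bash
python3 go.py .6039 -.0661 .15 98.8
```

```text
t 11.3 p [ 0.5207 -0.445   0.1627] rpy deg [179.8   0.2  98.8] open 0.0284 F [ 0.2  0.6 -2. ] grip 39.722860381007195
shift mm [361.8 140.1  12.7] rot z -0.0
```

Emit:
servo_tool([
  {"linear":[0.0301,0.0117,0],"rotation":[0,0,0],"hand":0.5},
  {"linear":[0.0301,0.0117,0],"rotation":[0,0,0],"hand":0.5},
  {"linear":[0.0301,0.0117,0],"rotation":[0,0,0],"hand":0.5},
  {"linear":[0.0301,0.0117,0],"rotation":[0,0,0],"hand":0.5},
  {"linear":[0.0301,0.0117,0],"rotation":[0,0,0],"hand":0.5},
  {"linear":[0.0301,0.0117,0],"rotation":[0,0,0],"hand":0.5},
  {"linear":[0.0301,0.0117,0],"rotation":[0,0,0],"hand":0.5},
  {"linear":[0.0301,0.0117,0],"rotation":[0,0,0],"hand":0.5},
  {"linear":[0.0301,0.0117,0],"rotation":[0,0,0],"hand":0.5},
  {"linear":[0.0301,0.0117,0],"rotation":[0,0,0],"hand":0.5},
])

```text
time_s: 12.17
tool_pos: [0.5881, -0.1274, 0.1582]
tcp_rot: [-3.138, -0.001, 1.724]
force: [1.1, 0.1, -0.9]
opening: 0.0288
gripper_force: 39.7
```

Emit:
servo_tool([
  {"linear":[0.0301,0.0117,0],"rotation":[0,0,0],"hand":0.5},
  {"linear":[0.0301,0.0117,0],"rotation":[0,0,0],"hand":0.5},
  {"linear":[0,0,0.02],"rotation":[0,0,0],"hand":0.5},
  {"linear":[0,0,0.025],"rotation":[0,0,0],"hand":0.5},
  {"linear":[0,0,0.025],"rotation":[0,0,0],"hand":0.5},
  {"linear":[0,0,0.02],"rotation":[0,0,0],"hand":0.5},
  {"linear":[0,0,0.01],"rotation":[0,0,0],"hand":0.5},
  {"linear":[0,0,0],"rotation":[0,0,0],"hand":0.5},
  {"linear":[0,0,0],"rotation":[0,0,0],"hand":0.5},
])

```text
time_s: 12.92
tool_pos: [0.6026, -0.0659, 0.0595]
tcp_rot: [-3.14, -0.001, 1.724]
force: [-0.0, -0.3, -0.5]
opening: 0.0287
gripper_force: 39.8
```

```bash
python3 go.py .6039 -.0666 .037 98.8
```

```text
t 12.9 p [ 0.6026 -0.0659  0.0595] rpy deg [-179.9   -0.    98.8] open 0.0287 F [-0.  -0.3 -0.5] grip 39.77616861462593
shift mm [-0.9  1.2 22.5] rot z -0.0
```

Emit:
servo_tool([
  {"linear":[-0.0009,0.001,0.005],"rotation":[0,0,0],"hand":0.5},
  {"linear":[0,0,0.004],"rotation":[0,0,0],"hand":0.5},
  {"linear":[0,0,0.004],"rotation":[0,0,0],"hand":0.5},
  {"linear":[0,0,0.004],"rotation":[0,0,0],"hand":0.5},
  {"linear":[0,0,0.003],"rotation":[0,0,0],"hand":0.5},
  {"linear":[0,0,0.002],"rotation":[0,0,0],"hand":0.5},
  {"linear":[0,0,0],"rotation":[0,0,0],"hand":0.5},
  {"linear":[0,0,0],"rotation":[0,0,0],"hand":0.5},
])

```text
time_s: 13.58
tool_pos: [0.6043, -0.0667, 0.0382]
tcp_rot: [-3.141, 0.0, 1.724]
force: [-0.2, 0.2, -1.2]
opening: 0.0289
gripper_force: 39.8
```

```bash
python3 go.py .6039 -.0666 .037 98.8
```

```text
t 13.6 p [ 0.6043 -0.0667  0.0382] rpy deg [-180.     0.    98.8] open 0.0289 F [-0.2  0.2 -1.2] grip 39.776955619454384
shift mm [ 0.1 -0.4  1.2] rot z -0.0
```

Emit:
servo_tool([
  {"linear":[0,0,0.001],"rotation":[0,0,0],"hand":0.4},
  {"linear":[0,0,0],"rotation":[0,0,0],"hand":0.1},
  {"linear":[0,0,0],"rotation":[0,0,0],"hand":-0.2},
  {"linear":[0,0,0],"rotation":[0,0,0],"hand":-0.4},
  {"linear":[0,0,0],"rotation":[0,0,0],"hand":-0.4},
  {"linear":[0,0,-0.02],"rotation":[0,0,0],"hand":-0.4},
  {"linear":[0,0,-0.03],"rotation":[0,0,0],"hand":-0.4},
  {"linear":[0,0,-0.02],"rotation":[0,0,0],"hand":-0.4},
  {"linear":[0,0,0],"rotation":[0,0,0],"hand":-0.4},
  {"linear":[0,0,0],"rotation":[0,0,0],"hand":-0.4},
])

```text
time_s: 14.42
tool_pos: [0.6054, -0.0668, 0.1088]
tcp_rot: [3.139, 0.001, 1.724]
force: [-0.5, 0.1, -0.6]
opening: 0.06
gripper_force: 0.0
```

```bash
python3 go.py .606 .1088 .09 98.8
```

```text
t 14.4 p [ 0.6054 -0.0668  0.1088] rpy deg [1.798e+02 1.000e-01 9.880e+01] open 0.06 F [-0.5  0.1 -0.6] grip 0.0
shift mm [173.4  27.4  18.8] rot z -0.0
```

Emit:
servo_tool([
  {"linear":[0.0248,0.0039,0],"rotation":[0,0,0],"hand":-0.4},
  {"linear":[0.0248,0.0039,0],"rotation":[0,0,0],"hand":-0.4},
  {"linear":[0.0248,0.0039,0],"rotation":[0,0,0],"hand":-0.4},
  {"linear":[0.0248,0.0039,0],"rotation":[0,0,0],"hand":-0.4},
  {"linear":[0.0248,0.0039,0],"rotation":[0,0,0],"hand":-0.4},
  {"linear":[0.0248,0.0039,0],"rotation":[0,0,0],"hand":-0.4},
  {"linear":[0.0248,0.0039,0],"rotation":[0,0,0],"hand":-0.4},
  {"linear":[0,0,0.02],"rotation":[0,0,0],"hand":-0.4},
  {"linear":[0,0,0.015],"rotation":[0,0,0],"hand":-0.4},
  {"linear":[0,0,0],"rotation":[0,0,0],"hand":-0.4},
])

```text
time_s: 15.25
tool_pos: [0.6014, 0.1088, 0.0676]
tcp_rot: [-3.133, -0.0, 1.726]
force: [0.2, -0.5, -0.8]
opening: 0.0596
gripper_force: 0.0
```

Emit:
servo_tool([
  {"linear":[0,0,0],"rotation":[0,0,0],"hand":-0.4},
  {"linear":[0,0,0],"rotation":[0,0,0],"hand":-0.4},
])

```text
time_s: 15.42
tool_pos: [0.6049, 0.1086, 0.0722]
tcp_rot: [-3.141, -0.0, 1.723]
force: [-0.2, 0.8, 0.6]
opening: 0.06
gripper_force: 0.0
```

```bash
python3 go.py .606 .1088 .018 98.8;  python3 - <<'E'
from fit import *
c=cap('top'); s=cap('scene')
def chrome(c,n,box):
    x0,y0,x1,y1=box; h=cv2.cvtColor(c['img'],cv2.COLOR_RGB2HSV)[y0:y1,x0:x1].astype(float)
    return ((h[...,1]<50)&(h[...,2]>110)).astype(float)
for k in (c,s): print(fit(k,'cm',(.604,-.066),.015,8,chrome))
p=pix(c,(.604,-.066,.04))[0].astype(int);q=pix(s,(.604,-.066,.04))[0].astype(int)
a=cv2.resize(c['img'][p[1]-20:p[1]+20,p[0]-20:p[0]+20],None,fx=8,fy=8,interpolation=cv2.INTER_CUBIC);b=cv2.resize(s['img'][q[1]-5:q[1]+45,q[0]-35:q[0]+15],None,fx=6.4,fy=6.4,interpolation=cv2.INTER_CUBIC)
cv2.imwrite('pics/j.png',np.hstack([a,b])[:,:,::-1])
E
```

```text
t 15.4 p [0.6049 0.1086 0.0722] rpy deg [-180.    -0.    98.7] open 0.06 F [-0.2  0.8  0.6] grip 0.0
shift mm [ 0.   1.1 54.2] rot z -0.1
(array([603.7, -65.5]), np.float64(10.2), np.float64(99.0))
(array([603.2, -63.9]), np.float64(24.7), np.float64(98.0))
```

View pics/j.png

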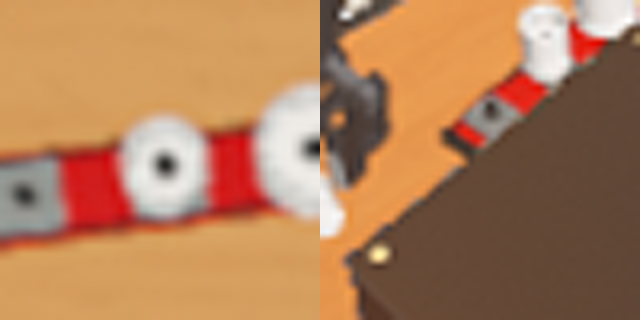

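The middle chrome socket is seated upright on its post. Now the small chrome socket.

Emit:
servo_tool([
  {"linear":[0,0.001,0.02],"rotation":[0,0,0],"hand":-0.4},
  {"linear":[0,0,0.02],"rotation":[0,0,0],"hand":-0.4},
  {"linear":[0,0,0.01],"rotation":[0,0,0],"hand":-0.4},
  {"linear":[0,0,0.004],"rotation":[0,0,0],"hand":-0.4},
  {"linear":[0,0,0],"rotation":[0,0,0],"hand":-0.4},
  {"linear":[0,0,0],"rotation":[0,0,0],"hand":-0.4},
])

```text
time_s: 16.02
tool_pos: [0.6064, 0.1093, 0.0191]
tcp_rot: [3.141, -0.0, 1.724]
force: [0.4, -0.7, 0.4]
opening: 0.0596
gripper_force: 0.0
```

Emit:
servo_tool([
  {"linear":[0,0,0],"rotation":[0,0,0],"hand":0.1},
  {"linear":[0,0,0],"rotation":[0,0,0],"hand":0.3},
  {"linear":[0,0,0],"rotation":[0,0,0],"hand":0.5},
  {"linear":[0,0,0],"rotation":[0,0,0],"hand":0.7},
  {"linear":[0,0,0],"rotation":[0,0,0],"hand":0.7},
  {"linear":[0,0,0],"rotation":[0,0,0],"hand":0.7},
  {"linear":[0,0,0],"rotation":[0,0,0],"hand":0.7},
  {"linear":[0,0,0],"rotation":[0,0,0],"hand":0.7},
])

```text
time_s: 16.68
tool_pos: [0.6064, 0.1093, 0.0192]
tcp_rot: [3.14, 0.0, 1.724]
force: [-1.2, -0.7, 6.6]
opening: 0.0199
gripper_force: 39.4
```

Emit:
servo_tool([
  {"linear":[0,0,-0.02],"rotation":[0,0,0],"hand":0.7},
  {"linear":[0,0,-0.03],"rotation":[0,0,0],"hand":0.7},
  {"linear":[0,0,-0.02],"rotation":[0,0,0],"hand":0.7},
  {"linear":[0,0,0],"rotation":[0,0,0],"hand":0.7},
  {"linear":[0,0,0],"rotation":[0,0,0],"hand":0.7},
])

```text
time_s: 17.1
tool_pos: [0.6066, 0.1093, 0.0893]
tcp_rot: [3.139, 0.0, 1.724]
force: [-0.4, 0.4, -1.7]
opening: 0.0195
gripper_force: 39.4
```

```bash
python3 go.py .5955 -.0127 .09 98.8
python3 - <<'E'
from h import *
s=cap('scene'); p=robot.observe()['tool_pos'];q=pix(s,p)[0].astype(int)
save(s,'pics/k.png',(q[0]-30,q[1]-25,q[0]+50,q[1]+30),8)
E
```

```text
t 17.1 p [0.6066 0.1093 0.0893] rpy deg [179.9   0.   98.8] open 0.0195 F [-0.4  0.4 -1.7] grip 39.376464765518904
shift mm [-118.9  -29.6   -0.7] rot z -0.0
```

View pics/k.png

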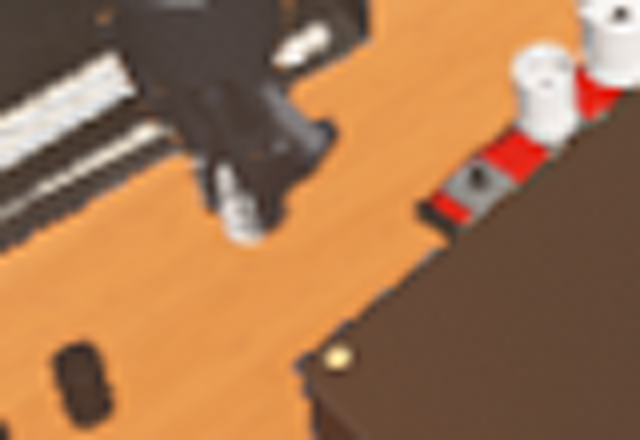

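Emit:
servo_tool([
  {"linear":[-0.0236,-0.006,0],"rotation":[0,0,0],"hand":0.7},
  {"linear":[-0.0236,-0.006,0],"rotation":[0,0,0],"hand":0.7},
  {"linear":[-0.0236,-0.006,0],"rotation":[0,0,0],"hand":0.7},
  {"linear":[-0.0236,-0.006,0],"rotation":[0,0,0],"hand":0.7},
  {"linear":[-0.0236,-0.006,0],"rotation":[0,0,0],"hand":0.7},
  {"linear":[0,0,0.018],"rotation":[0,0,0],"hand":0.7},
  {"linear":[0,0,0.014],"rotation":[0,0,0],"hand":0.7},
  {"linear":[0,0,0],"rotation":[0,0,0],"hand":0.7},
  {"linear":[0,0,0],"rotation":[0,0,0],"hand":0.7},
  {"linear":[0,0,0],"rotation":[0,0,0],"hand":0.7},
])

```text
time_s: 17.98
tool_pos: [0.594, -0.0103, 0.0559]
tcp_rot: [-3.141, -0.001, 1.726]
force: [0.1, -0.3, -0.9]
opening: 0.0196
gripper_force: 39.3
```

```bash
python3 go.py .5955 -.0119 .0345 98.8
```

```text
t 18.0 p [ 0.594  -0.0103  0.0559] rpy deg [-1.80e+02 -1.00e-01  9.89e+01] open 0.0196 F [ 0.1 -0.3 -0.9] grip 39.34860410168767
shift mm [-1.8  1.3 21.4] rot z 0.1
```

Emit:
servo_tool([
  {"linear":[-0.0016,0.0013,0.003],"rotation":[0,0,0],"hand":0.7},
  {"linear":[0,0,0.004],"rotation":[0,0,0],"hand":0.7},
  {"linear":[0,0,0.004],"rotation":[0,0,0],"hand":0.7},
  {"linear":[0,0,0.004],"rotation":[0,0,0],"hand":0.7},
  {"linear":[0,0,0.003],"rotation":[0,0,0],"hand":0.7},
  {"linear":[0,0,0.002],"rotation":[0,0,0],"hand":0.7},
  {"linear":[0,0,0],"rotation":[0,0,0],"hand":0.7},
  {"linear":[0,0,0],"rotation":[0,0,0],"hand":0.7},
])

```text
time_s: 18.65
tool_pos: [0.5957, -0.0134, 0.0362]
tcp_rot: [-3.141, 0.0, 1.724]
force: [0.9, 0.6, 0.6]
opening: 0.0196
gripper_force: 39.3
```

```bash
python3 go.py .5955 -.0119 .0345 98.8
```

```text
t 18.6 p [ 0.5957 -0.0134  0.0362] rpy deg [-180.     0.    98.8] open 0.0196 F [0.9 0.6 0.6] grip 39.34895253740251
shift mm [1.5 0.1 1.7] rot z -0.0
```

Emit:
servo_tool([
  {"linear":[0,0,0.001],"rotation":[0,0,0],"hand":0.5},
  {"linear":[0,0,0],"rotation":[0,0,0],"hand":0.1},
  {"linear":[0,0,0],"rotation":[0,0,0],"hand":-0.2},
  {"linear":[0,0,0],"rotation":[0,0,0],"hand":-0.4},
  {"linear":[0,0,0],"rotation":[0,0,0],"hand":-0.4},
  {"linear":[0,0,-0.02],"rotation":[0,0,0],"hand":-0.4},
  {"linear":[0,0,-0.03],"rotation":[0,0,0],"hand":-0.4},
  {"linear":[0,0,-0.02],"rotation":[0,0,0],"hand":-0.4},
  {"linear":[0,0,0],"rotation":[0,0,0],"hand":-0.4},
])

```text
time_s: 19.4
tool_pos: [0.5989, -0.013, 0.1102]
tcp_rot: [3.134, 0.002, 1.724]
force: [1.0, -0.0, -0.2]
opening: 0.0599
gripper_force: 0.0
```

Emit:
servo_tool([
  {"linear":[0,0,0],"rotation":[0,0,6],"hand":-0.4},
  {"linear":[0,0,0],"rotation":[0,0,6],"hand":-0.4},
  {"linear":[0,0,0],"rotation":[0,0,6],"hand":-0.4},
  {"linear":[0,0,0],"rotation":[0,0,4.6],"hand":-0.4},
  {"linear":[0,0,0],"rotation":[0,0,0],"hand":-0.4},
  {"linear":[0,0,0],"rotation":[0,0,0],"hand":-0.4},
])

```text
time_s: 19.9
tool_pos: [0.5954, -0.0134, 0.1048]
tcp_rot: [-3.141, 0.0, 1.332]
force: [0.5, -0.5, 0.5]
opening: 0.0598
gripper_force: 0.0
```

```bash
python3 go.py .6196 .2033 .09 76.2
```

```text
t 19.9 p [ 0.5954 -0.0134  0.1048] rpy deg [-180.     0.    76.3] open 0.0598 F [ 0.5 -0.5  0.5] grip 0.0
shift mm [216.3 -27.8  14.8] rot z 0.1
```

Emit:
servo_tool([
  {"linear":[0.027,-0.0035,0],"rotation":[0,0,0],"hand":-0.4},
  {"linear":[0.027,-0.0035,0],"rotation":[0,0,0],"hand":-0.4},
  {"linear":[0.027,-0.0035,0],"rotation":[0,0,0],"hand":-0.4},
  {"linear":[0.027,-0.0035,0],"rotation":[0,0,0],"hand":-0.4},
  {"linear":[0.027,-0.0035,0],"rotation":[0,0,0],"hand":-0.4},
  {"linear":[0.027,-0.0035,0],"rotation":[0,0,0],"hand":-0.4},
  {"linear":[0.027,-0.0035,0],"rotation":[0,0,0],"hand":-0.4},
  {"linear":[0.027,-0.0035,0],"rotation":[0,0,0],"hand":-0.4},
  {"linear":[0,0,0.02],"rotation":[0,0,0],"hand":-0.4},
  {"linear":[0,0,0.01],"rotation":[0,0,0],"hand":-0.4},
])

```text
time_s: 20.73
tool_pos: [0.619, 0.2058, 0.0739]
tcp_rot: [-3.14, -0.001, 1.336]
force: [-1.2, -1.3, -0.6]
opening: 0.0599
gripper_force: 0.0
```

Emit:
servo_tool([
  {"linear":[0,0,0],"rotation":[0,0,0],"hand":-0.4},
  {"linear":[0,0,0],"rotation":[0,0,0],"hand":-0.4},
  {"linear":[0,0,0],"rotation":[0,0,0],"hand":-0.4},
])

```text
time_s: 20.98
tool_pos: [0.6207, 0.2014, 0.0754]
tcp_rot: [3.141, 0.001, 1.328]
force: [-0.2, -0.8, 0.4]
opening: 0.0599
gripper_force: 0.0
```

```bash
python3 go.py .6196 .2033 .02 76.2;  python3 - <<'E'
from fit import *
c=cap('top')
def chrome(c,n,box):
    x0,y0,x1,y1=box; h=cv2.cvtColor(c['img'],cv2.COLOR_RGB2HSV)[y0:y1,x0:x1].astype(float)
    return ((h[...,1]<50)&(h[...,2]>130)).astype(float)
print(fit(c,'cs',(.595,-.0127),.015,8,chrome))
save(c,'pics/l.png',(180,120,350,200),4.5)
E
```

```text
t 21.0 p [0.6207 0.2014 0.0754] rpy deg [180.    0.   76.1] open 0.0599 F [-0.2 -0.8  0.4] grip 0.0
shift mm [ 1.6 -1.5 55.4] rot z -0.1
(array([593.2, -13.2]), np.float64(19.0), np.float64(69.0))
```

View pics/l.png

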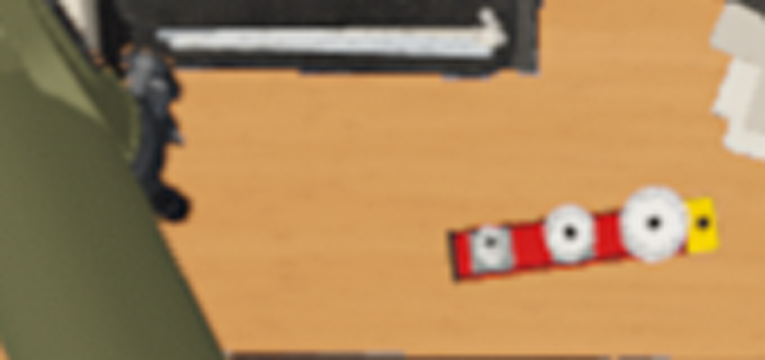

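The red rail now holds all three chrome sockets in order. I have one view left and will keep it for the end. Now grasping impact_small.

Emit:
servo_tool([
  {"linear":[0.0014,-0.001,0.02],"rotation":[0,0,0],"hand":-0.4},
  {"linear":[0,0,0.02],"rotation":[0,0,0],"hand":-0.4},
  {"linear":[0,0,0.01],"rotation":[0,0,0],"hand":-0.4},
  {"linear":[0,0,0.005],"rotation":[0,0,0],"hand":-0.4},
  {"linear":[0,0,0],"rotation":[0,0,0],"hand":-0.4},
  {"linear":[0,0,0],"rotation":[0,0,0],"hand":-0.4},
])

```text
time_s: 21.53
tool_pos: [0.6201, 0.2046, 0.021]
tcp_rot: [3.141, -0.0, 1.329]
force: [0.3, 0.0, 0.2]
opening: 0.0601
gripper_force: 0.0
```

Emit:
servo_tool([
  {"linear":[0,0,0],"rotation":[0,0,0],"hand":0.1},
  {"linear":[0,0,0],"rotation":[0,0,0],"hand":0.3},
  {"linear":[0,0,0],"rotation":[0,0,0],"hand":0.5},
  {"linear":[0,0,0],"rotation":[0,0,0],"hand":0.7},
  {"linear":[0,0,0],"rotation":[0,0,0],"hand":0.7},
  {"linear":[0,0,0],"rotation":[0,0,0],"hand":0.7},
  {"linear":[0,0,0],"rotation":[0,0,0],"hand":0.7},
  {"linear":[0,0,0],"rotation":[0,0,0],"hand":0.7},
])

```text
time_s: 22.2
tool_pos: [0.6202, 0.2049, 0.0213]
tcp_rot: [3.14, -0.001, 1.33]
force: [-0.7, -0.8, 5.8]
opening: 0.0228
gripper_force: 39.4
```

Emit:
servo_tool([
  {"linear":[0,0,-0.02],"rotation":[0,0,0],"hand":0.7},
  {"linear":[0,0,-0.03],"rotation":[0,0,0],"hand":0.7},
  {"linear":[0,0,-0.03],"rotation":[0,0,0],"hand":0.7},
  {"linear":[0,0,0],"rotation":[0,0,0],"hand":0.7},
  {"linear":[0,0,0],"rotation":[0,0,0],"hand":0.7},
  {"linear":[0,0,0],"rotation":[0,0,0],"hand":0.7},
])

```text
time_s: 22.7
tool_pos: [0.6189, 0.2042, 0.0994]
tcp_rot: [-3.141, 0.001, 1.33]
force: [-0.2, -0.7, -0.7]
opening: 0.0228
gripper_force: 39.3
```

```bash
python3 go.py .4718 .2953 .1 76.2
```

```text
t 22.7 p [0.6189 0.2042 0.0994] rpy deg [-1.799e+02  1.000e-01  7.620e+01] open 0.0228 F [-0.2 -0.7 -0.7] grip 39.317209627479315
shift mm [  53.3 -164.6   -0.6] rot z -0.0
```

Run:
```python
from h import *
c=cap('top'); s=cap('scene')
T=cv2.imread('pics/top0.png',0).astype(float); Sg=cv2.imread('pics/scene0.png',0).astype(float)
def dot(im,g,r=2):
    u,v=np.round(g).astype(int); yy,xx=np.mgrid[v-r:v+r+1,u-r:u+r+1]; p=im[v-r:v+r+1,u-r:u+r+1]; w=np.clip(np.percentile(p,75)-p,0,None)-0
    return (w*xx).sum()/w.sum(),(w*yy).sum()/w.sum()
def Pm(c): return np.c_[c['R'],c['t']]
def tri(a,b):
    ua=cv2.undistortPoints(np.array([[a]],float),c['K'],c['d']).reshape(2,1);ub=cv2.undistortPoints(np.array([[b]],float),s['K'],s['d']).reshape(2,1)
    X=cv2.triangulatePoints(Pm(c),Pm(s),ua,ub)[:,0];return X[:3]/X[3]
for X in ([.4711,.2949,.02],[.4969,.3997,.02],[.5948,-.0127,.02],[.6032,-.0661,.02]):
    a=dot(T,pix(c,X)[0],3); b=dot(Sg,pix(s,X)[0],3)
    print(X,np.round(a,1),np.round(b,1),tri(a,b).round(4))
# rail outline of blue: blue-pixel mask in scene & top, ends
```

```text
[0.4711, 0.2949, 0.02] [183.8 212.9] [239.8 262.5] [0.4711 0.2949 0.0212]
[0.4969, 0.3997, 0.02] [149.9 203.6] [208.6 275.7] [0.4973 0.3996 0.0212]
[0.5948, -0.0127, 0.02] [288.6 174.8] [287.6 196.8] [ 0.5948 -0.0131  0.0201]
[0.6032, -0.0661, 0.02] [306.1 172. ] [297.5 188.6] [ 0.6025 -0.067   0.0218]
```

Emit:
servo_tool([
  {"linear":[0.009,-0.0275,0],"rotation":[0,0,0],"hand":0.7},
  {"linear":[0.009,-0.0275,0],"rotation":[0,0,0],"hand":0.7},
  {"linear":[0.009,-0.0275,0],"rotation":[0,0,0],"hand":0.7},
  {"linear":[0.009,-0.0275,0],"rotation":[0,0,0],"hand":0.7},
  {"linear":[0.009,-0.0275,0],"rotation":[0,0,0],"hand":0.7},
  {"linear":[0.009,-0.0274,0],"rotation":[0,0,0],"hand":0.7},
  {"linear":[0,0,0.02],"rotation":[0,0,0],"hand":0.7},
  {"linear":[0,0,0.02],"rotation":[0,0,0],"hand":0.7},
  {"linear":[0,0,0],"rotation":[0,0,0],"hand":0.7},
  {"linear":[0,0,0],"rotation":[0,0,0],"hand":0.7},
])

```text
time_s: 23.63
tool_pos: [0.4709, 0.2954, 0.0585]
tcp_rot: [-3.138, 0.003, 1.33]
force: [1.2, 0.2, 0.3]
opening: 0.0227
gripper_force: 39.4
```

Emit:
servo_tool([
  {"linear":[0,0,0],"rotation":[0,0,0],"hand":0.7},
  {"linear":[0,0,0],"rotation":[0,0,0],"hand":0.7},
])

```text
time_s: 23.8
tool_pos: [0.4731, 0.2966, 0.061]
tcp_rot: [3.141, -0.001, 1.329]
force: [-0.3, 0.9, -0.3]
opening: 0.023
gripper_force: 39.4
```

```bash
python3 go.py .4716 .296 .0365 76.2
```

```text
t 23.8 p [0.4731 0.2966 0.061 ] rpy deg [ 1.80e+02 -1.00e-01  7.61e+01] open 0.023 F [-0.3  0.9 -0.3] grip 39.40775235649198
shift mm [-0.9 -1.3 24.5] rot z -0.1
```

Emit:
servo_tool([
  {"linear":[-0.0009,-0.001,0.005],"rotation":[0,0,0],"hand":0.7},
  {"linear":[0,0,0.004],"rotation":[0,0,0],"hand":0.7},
  {"linear":[0,0,0.004],"rotation":[0,0,0],"hand":0.7},
  {"linear":[0,0,0.004],"rotation":[0,0,0],"hand":0.7},
  {"linear":[0,0,0.004],"rotation":[0,0,0],"hand":0.7},
  {"linear":[0,0,0.002],"rotation":[0,0,0],"hand":0.7},
  {"linear":[0,0,0],"rotation":[0,0,0],"hand":0.7},
  {"linear":[0,0,0],"rotation":[0,0,0],"hand":0.7},
])

```text
time_s: 24.47
tool_pos: [0.471, 0.2959, 0.0371]
tcp_rot: [-3.141, 0.0, 1.33]
force: [-0.0, -0.1, -0.8]
opening: 0.0229
gripper_force: 39.5
```

```bash
python3 go.py .4716 .296 .0365 76.2
```

```text
t 24.5 p [0.471  0.2959 0.0371] rpy deg [-180.     0.    76.2] open 0.0229 F [-0.  -0.1 -0.8] grip 39.516343348659575
shift mm [0.3 0.5 0.6] rot z -0.0
```

Emit:
servo_tool([
  {"linear":[0,0,0.001],"rotation":[0,0,0],"hand":0.5},
  {"linear":[0,0,0],"rotation":[0,0,0],"hand":0.1},
  {"linear":[0,0,0],"rotation":[0,0,0],"hand":-0.2},
  {"linear":[0,0,0],"rotation":[0,0,0],"hand":-0.4},
  {"linear":[0,0,0],"rotation":[0,0,0],"hand":-0.4},
  {"linear":[0,0,-0.02],"rotation":[0,0,0],"hand":-0.4},
  {"linear":[0,0,-0.03],"rotation":[0,0,0],"hand":-0.4},
  {"linear":[0,0,-0.04],"rotation":[0,0,0],"hand":-0.4},
  {"linear":[0,0,-0.04],"rotation":[0,0,0],"hand":-0.4},
  {"linear":[0,0,0],"rotation":[0,0,0],"hand":-0.4},
])

```text
time_s: 25.3
tool_pos: [0.4748, 0.2991, 0.1746]
tcp_rot: [3.131, -0.009, 1.33]
force: [2.1, 2.5, 0.5]
opening: 0.0597
gripper_force: 0.0
```

```bash
python3 go.py .5245 -.372 .16 76.2;  python3 - <<'E'
from fit import *
c=cap('top')
for t in (70,90,110,130):
    def dark(c,n,box):
        x0,y0,x1,y1=box; return (c['img'][y0:y1,x0:x1].max(2)<t).astype(float)
    def v(c,n,box):
        x0,y0,x1,y1=box; im=c['img'][y0:y1,x0:x1].max(2).astype(float); return np.clip((t+60-im)/120,0,1)
    print(t,fit(c,'il',(.525,-.372),hw=10,mask=dark),fit(c,'il',(.525,-.372),hw=11,mask=v))
E
```

```text
t 25.3 p [0.4748 0.2991 0.1746] rpy deg [179.4  -0.5  76.2] open 0.0597 F [2.1 2.5 0.5] grip 0.0
shift mm [-639.8  208.4   14.6] rot z -0.0
70 (array([ 524.9, -370.1]), np.float64(47.7), np.float64(120.0)) (array([ 522.6, -369.9]), np.float64(40.6), np.float64(103.3))
90 (array([ 522.9, -369.4]), np.float64(35.0), np.float64(134.0)) (array([ 524.8, -370.1]), np.float64(26.1), np.float64(127.9))
110 (array([ 525.6, -370.1]), np.float64(23.8), np.float64(144.0)) (array([ 525.2, -370.4]), np.float64(17.8), np.float64(141.7))
130 (array([ 524.9, -370.5]), np.float64(16.4), np.float64(152.0)) (array([ 525.2, -370.4]), np.float64(9.7), np.float64(152.1))
```

Emit:
servo_tool([
  {"linear":[-0.0317,0.0106,0],"rotation":[0,0,0],"hand":-0.4},
  {"linear":[-0.0317,0.0106,0],"rotation":[0,0,0],"hand":-0.4},
  {"linear":[-0.0317,0.0106,0],"rotation":[0,0,0],"hand":-0.4},
  {"linear":[-0.0317,0.0106,0],"rotation":[0,0,0],"hand":-0.4},
  {"linear":[-0.0317,0.0106,0],"rotation":[0,0,0],"hand":-0.4},
  {"linear":[-0.0317,0.0106,0],"rotation":[0,0,0],"hand":-0.4},
  {"linear":[-0.0317,0.0106,0],"rotation":[0,0,0],"hand":-0.4},
  {"linear":[-0.0317,0.0106,0],"rotation":[0,0,0],"hand":-0.4},
  {"linear":[-0.0317,0.0106,0],"rotation":[0,0,0],"hand":-0.4},
  {"linear":[-0.0317,0.0106,0],"rotation":[0,0,0],"hand":-0.4},
])

```text
time_s: 26.18
tool_pos: [0.4975, -0.0391, 0.1654]
tcp_rot: [-3.14, 0.001, 1.329]
force: [0.6, 0.2, 0.2]
opening: 0.06
gripper_force: 0.0
```

Emit:
servo_tool([
  {"linear":[-0.0317,0.0106,0],"rotation":[0,0,0],"hand":-0.4},
  {"linear":[-0.0317,0.0106,0],"rotation":[0,0,0],"hand":-0.4},
  {"linear":[-0.0317,0.0106,0],"rotation":[0,0,0],"hand":-0.4},
  {"linear":[-0.0317,0.0106,0],"rotation":[0,0,0],"hand":-0.4},
  {"linear":[-0.0317,0.0106,0],"rotation":[0,0,0],"hand":-0.4},
  {"linear":[-0.0317,0.0106,0],"rotation":[0,0,0],"hand":-0.4},
  {"linear":[-0.0317,0.0106,0],"rotation":[0,0,0],"hand":-0.4},
  {"linear":[-0.0317,0.0106,0],"rotation":[0,0,0],"hand":-0.4},
  {"linear":[-0.0317,0.0106,0],"rotation":[0,0,0],"hand":-0.4},
  {"linear":[-0.0317,0.0106,0],"rotation":[0,0,0],"hand":-0.4},
])

```text
time_s: 27.02
tool_pos: [0.5248, -0.3718, 0.1649]
tcp_rot: [-3.14, -0.0, 1.33]
force: [1.0, -0.1, 1.2]
opening: 0.0598
gripper_force: 0.0
```

Emit:
servo_tool([
  {"linear":[0,0,0],"rotation":[0,0,0],"hand":-0.4},
  {"linear":[0,0,0.03],"rotation":[0,0,0],"hand":-0.4},
  {"linear":[0,0,0.03],"rotation":[0,0,0],"hand":-0.4},
  {"linear":[0,0,0],"rotation":[0,0,0],"hand":-0.4},
  {"linear":[0,0,0],"rotation":[0,0,0],"hand":-0.4},
  {"linear":[0,0,0],"rotation":[0,0,0],"hand":-0.4},
])

```text
time_s: 27.52
tool_pos: [0.526, -0.3704, 0.1071]
tcp_rot: [3.141, 0.0, 1.33]
force: [-0.4, 0.2, 0.4]
opening: 0.0596
gripper_force: 0.0
```

```bash
python3 go.py .5256 -.37 .022 76.2
```

```text
t 27.5 p [ 0.526  -0.3704  0.1071] rpy deg [180.    0.   76.2] open 0.0596 F [-0.4  0.2  0.4] grip 0.0
shift mm [ 0.3 -0.5 85.1] rot z 0.0
```

Emit:
servo_tool([
  {"linear":[0.0003,-0.0005,0.02],"rotation":[0,0,0],"hand":-0.4},
  {"linear":[0,0,0.02],"rotation":[0,0,0],"hand":-0.4},
  {"linear":[0,0,0.02],"rotation":[0,0,0],"hand":-0.4},
  {"linear":[0,0,0.015],"rotation":[0,0,0],"hand":-0.4},
  {"linear":[0,0,0.01],"rotation":[0,0,0],"hand":-0.4},
  {"linear":[0,0,0],"rotation":[0,0,0],"hand":-0.4},
  {"linear":[0,0,0],"rotation":[0,0,0],"hand":-0.4},
])

```text
time_s: 28.1
tool_pos: [0.5259, -0.3705, 0.0225]
tcp_rot: [3.14, 0.001, 1.33]
force: [0.7, 0.2, 0.4]
opening: 0.06
gripper_force: 0.0
```

Emit:
servo_tool([
  {"linear":[0,0,0],"rotation":[0,0,0],"hand":0.1},
  {"linear":[0,0,0],"rotation":[0,0,0],"hand":0.3},
  {"linear":[0,0,0],"rotation":[0,0,0],"hand":0.4},
  {"linear":[0,0,0],"rotation":[0,0,0],"hand":0.4},
  {"linear":[0,0,0],"rotation":[0,0,0],"hand":0.4},
  {"linear":[0,0,0],"rotation":[0,0,0],"hand":0.4},
  {"linear":[0,0,0],"rotation":[0,0,0],"hand":0.4},
])

```text
time_s: 28.68
tool_pos: [0.5261, -0.3708, 0.0234]
tcp_rot: [3.139, 0.001, 1.33]
force: [-0.5, 1.0, 5.4]
opening: 0.0373
gripper_force: 40.5
```

Emit:
servo_tool([
  {"linear":[0,0,-0.02],"rotation":[0,0,0],"hand":0.4},
  {"linear":[0,0,-0.03],"rotation":[0,0,0],"hand":0.4},
  {"linear":[0,0,-0.03],"rotation":[0,0,0],"hand":0.4},
  {"linear":[0,0,-0.04],"rotation":[0,0,0],"hand":0.4},
  {"linear":[0,0,-0.03],"rotation":[0,0,0],"hand":0.4},
  {"linear":[0,0,0],"rotation":[0,0,0],"hand":0.4},
  {"linear":[0,0,0],"rotation":[0,0,0],"hand":0.4},
  {"linear":[0,0,0],"rotation":[0,0,0],"hand":0.4},
])

```text
time_s: 29.35
tool_pos: [0.5244, -0.3696, 0.1703]
tcp_rot: [-3.14, -0.0, 1.33]
force: [-0.2, -0.5, -3.2]
opening: 0.037
gripper_force: 40.6
```

```bash
python3 go.py .4974 .4 .17 76.2
```

```text
t 29.4 p [ 0.5244 -0.3696  0.1703] rpy deg [-179.9   -0.    76.2] open 0.037 F [-0.2 -0.5 -3.2] grip 40.646910667419434
shift mm [ 7.409e+02 -2.100e+02  3.000e-01] rot z -0.0
```

Emit:
servo_tool([
  {"linear":[0.0322,-0.0092,0],"rotation":[0,0,0],"hand":0.4},
  {"linear":[0.0322,-0.0092,0],"rotation":[0,0,0],"hand":0.4},
  {"linear":[0.0322,-0.0092,0],"rotation":[0,0,0],"hand":0.4},
  {"linear":[0.0322,-0.0092,0],"rotation":[0,0,0],"hand":0.4},
  {"linear":[0.0322,-0.0092,0],"rotation":[0,0,0],"hand":0.4},
  {"linear":[0.0322,-0.0092,0],"rotation":[0,0,0],"hand":0.4},
  {"linear":[0.0322,-0.0092,0],"rotation":[0,0,0],"hand":0.4},
  {"linear":[0.0322,-0.0092,0],"rotation":[0,0,0],"hand":0.4},
  {"linear":[0.0322,-0.0092,0],"rotation":[0,0,0],"hand":0.4},
  {"linear":[0.0322,-0.0092,0],"rotation":[0,0,0],"hand":0.4},
])

```text
time_s: 30.18
tool_pos: [0.5108, -0.0339, 0.169]
tcp_rot: [-3.138, 0.001, 1.329]
force: [1.0, -0.8, -2.8]
opening: 0.0374
gripper_force: 41.0
```

Emit:
servo_tool([
  {"linear":[0.0322,-0.0092,0],"rotation":[0,0,0],"hand":0.4},
  {"linear":[0.0322,-0.0092,0],"rotation":[0,0,0],"hand":0.4},
  {"linear":[0.0322,-0.0092,0],"rotation":[0,0,0],"hand":0.4},
  {"linear":[0.0322,-0.0092,0],"rotation":[0,0,0],"hand":0.4},
  {"linear":[0.0322,-0.0092,0],"rotation":[0,0,0],"hand":0.4},
  {"linear":[0.0322,-0.0092,0],"rotation":[0,0,0],"hand":0.4},
  {"linear":[0.0322,-0.0092,0],"rotation":[0,0,0],"hand":0.4},
  {"linear":[0.0322,-0.0092,0],"rotation":[0,0,0],"hand":0.4},
  {"linear":[0.0322,-0.0092,0],"rotation":[0,0,0],"hand":0.4},
  {"linear":[0.0322,-0.0092,0],"rotation":[0,0,0],"hand":0.4},
])

```text
time_s: 31.02
tool_pos: [0.4988, 0.2999, 0.1688]
tcp_rot: [-3.138, 0.003, 1.329]
force: [1.0, 0.9, -2.1]
opening: 0.0372
gripper_force: 41.0
```

Emit:
servo_tool([
  {"linear":[0.0322,-0.0092,0],"rotation":[0,0,0],"hand":0.4},
  {"linear":[0.0322,-0.0092,0],"rotation":[0,0,0],"hand":0.4},
  {"linear":[0.0322,-0.0092,0],"rotation":[0,0,0],"hand":0.4},
  {"linear":[0,0,0],"rotation":[0,0,0],"hand":0.4},
  {"linear":[0,0,0],"rotation":[0,0,0],"hand":0.4},
  {"linear":[0,0,0],"rotation":[0,0,0],"hand":0.4},
])

```text
time_s: 31.52
tool_pos: [0.4958, 0.3985, 0.1689]
tcp_rot: [-3.139, 0.003, 1.33]
force: [-0.0, 0.6, -2.3]
opening: 0.037
gripper_force: 40.9
```

```bash
python3 go.py .4974 .4 .07 76.2
python3 - <<'E'
from fit import *
c=cap('top')
def dark(c,n,box):
    x0,y0,x1,y1=box; h=c['img'][y0:y1,x0:x1].max(2); return (h<110).astype(float)
def nb(c,n,box):
    x0,y0,x1,y1=box; im=c['img'][y0:y1,x0:x1].max(2).astype(float); return np.clip((130-im)/60,0,1)
print('is',fit(c,'is_',(.4711,.2949),.015,6,nb),'im',fit(c,'im',(.484,.3473),.015,7,nb))
E
```

```text
t 31.5 p [0.4958 0.3985 0.1689] rpy deg [-179.9    0.2   76.2] open 0.037 F [-0.   0.6 -2.3] grip 40.89757025241852
shift mm [ 1.9  1.2 98.9] rot z 0.0
is (array([471.5, 291.1]), np.float64(4.2), np.float64(78.0)) im (array([484.3, 344.3]), np.float64(3.6), np.float64(125.2))
```

Emit:
servo_tool([
  {"linear":[0.0017,0.001,0.025],"rotation":[0,0,0],"hand":0.4},
  {"linear":[0,0,0.03],"rotation":[0,0,0],"hand":0.4},
  {"linear":[0,0,0.025],"rotation":[0,0,0],"hand":0.4},
  {"linear":[0,0,0.022],"rotation":[0,0,0],"hand":0.4},
  {"linear":[0,0,0],"rotation":[0,0,0],"hand":0.4},
  {"linear":[0,0,0],"rotation":[0,0,0],"hand":0.4},
  {"linear":[0,0,0],"rotation":[0,0,0],"hand":0.4},
])

```text
time_s: 32.15
tool_pos: [0.499, 0.4007, 0.0706]
tcp_rot: [3.14, -0.001, 1.328]
force: [0.2, 0.2, -2.4]
opening: 0.0373
gripper_force: 40.8
```

```bash
python3 go.py .4974 .4 .0384 76.2
```

```text
t 32.1 p [0.499  0.4007 0.0706] rpy deg [ 1.799e+02 -1.000e-01  7.610e+01] open 0.0373 F [ 0.2  0.2 -2.4] grip 40.84385812282562
shift mm [-1.  -1.4 32.2] rot z -0.1
```

Emit:
servo_tool([
  {"linear":[-0.0008,-0.0012,0.008],"rotation":[0,0,0],"hand":0.4},
  {"linear":[0,0,0.006],"rotation":[0,0,0],"hand":0.4},
  {"linear":[0,0,0.005],"rotation":[0,0,0],"hand":0.4},
  {"linear":[0,0,0.004],"rotation":[0,0,0],"hand":0.4},
  {"linear":[0,0,0.004],"rotation":[0,0,0],"hand":0.4},
  {"linear":[0,0,0.003],"rotation":[0,0,0],"hand":0.4},
  {"linear":[0,0,0.001],"rotation":[0,0,0],"hand":0.4},
  {"linear":[0,0,0],"rotation":[0,0,0],"hand":0.4},
  {"linear":[0,0,0],"rotation":[0,0,0],"hand":0.4},
])

```text
time_s: 32.9
tool_pos: [0.4965, 0.4006, 0.0384]
tcp_rot: [-3.142, 0.0, 1.33]
force: [-0.3, -0.6, -0.2]
opening: 0.0372
gripper_force: 41.2
```

```bash
python3 go.py .4974 .4 .0384 76.2
```

```text
t 32.9 p [0.4965 0.4006 0.0384] rpy deg [-180.     0.    76.2] open 0.0372 F [-0.3 -0.6 -0.2] grip 41.15834355354309
shift mm [-0.4  1.  -0. ] rot z -0.0
```

Over the post and down. Releasing, lifting and moving aside.

Emit:
servo_tool([
  {"linear":[0,0,0],"rotation":[0,0,0],"hand":0.2},
  {"linear":[0,0,0],"rotation":[0,0,0],"hand":-0.1},
  {"linear":[0,0,0],"rotation":[0,0,0],"hand":-0.4},
  {"linear":[0,0,0],"rotation":[0,0,0],"hand":-0.4},
  {"linear":[0,0,0],"rotation":[0,0,0],"hand":-0.4},
  {"linear":[0,0,-0.02],"rotation":[0,0,0],"hand":-0.4},
  {"linear":[0,0,-0.035],"rotation":[0,0,0],"hand":-0.4},
  {"linear":[0,0,-0.04],"rotation":[0,0,0],"hand":-0.4},
  {"linear":[0,0,-0.04],"rotation":[0,0,0],"hand":-0.4},
  {"linear":[0,0,0],"rotation":[0,0,0],"hand":-0.4},
])

```text
time_s: 33.73
tool_pos: [0.4996, 0.4044, 0.1827]
tcp_rot: [3.133, -0.011, 1.33]
force: [1.3, 1.8, 1.2]
opening: 0.0599
gripper_force: 0.0
```

Emit:
servo_tool([
  {"linear":[-0.035,0.005,0],"rotation":[0,0,0],"hand":-0.4},
  {"linear":[-0.035,0.005,0],"rotation":[0,0,0],"hand":-0.4},
  {"linear":[-0.035,0.005,0],"rotation":[0,0,0],"hand":-0.4},
  {"linear":[-0.035,0.005,0],"rotation":[0,0,0],"hand":-0.4},
  {"linear":[-0.035,0.005,0],"rotation":[0,0,0],"hand":-0.4},
  {"linear":[-0.035,0.005,0],"rotation":[0,0,0],"hand":-0.4},
  {"linear":[-0.035,0.005,0],"rotation":[0,0,0],"hand":-0.4},
  {"linear":[-0.035,0.005,0],"rotation":[0,0,0],"hand":-0.4},
  {"linear":[-0.035,0.005,0],"rotation":[0,0,0],"hand":-0.4},
  {"linear":[-0.035,0.005,0],"rotation":[0,0,0],"hand":-0.4},
])

```text
time_s: 34.57
tool_pos: [0.4612, 0.0471, 0.1736]
tcp_rot: [3.14, 0.0, 1.33]
force: [0.4, -0.7, -0.2]
opening: 0.0593
gripper_force: 0.0
```

Emit:
servo_tool([
  {"linear":[-0.035,0.005,0],"rotation":[0,0,0],"hand":-0.4},
  {"linear":[-0.035,0.005,0],"rotation":[0,0,0],"hand":-0.4},
  {"linear":[-0.035,0.005,0],"rotation":[0,0,0],"hand":-0.4},
  {"linear":[-0.035,0.005,0],"rotation":[0,0,0],"hand":-0.4},
  {"linear":[-0.035,0.005,0],"rotation":[0,0,0],"hand":-0.4},
  {"linear":[-0.035,0.005,0],"rotation":[0,0,0],"hand":-0.4},
  {"linear":[0,0,0],"rotation":[0,0,0],"hand":-0.4},
  {"linear":[0,0,0],"rotation":[0,0,0],"hand":-0.4},
  {"linear":[0,0,0],"rotation":[0,0,0],"hand":-0.4},
])

```text
time_s: 35.32
tool_pos: [0.4407, -0.1616, 0.1733]
tcp_rot: [3.141, -0.001, 1.33]
force: [-0.8, 0.1, 0.4]
opening: 0.0598
gripper_force: 0.0
```

Run:
```python
from fit import *
c=cap('top'); s=cap('scene')
def nb(c,n,box):
    x0,y0,x1,y1=box; im=c['img'][y0:y1,x0:x1].max(2).astype(float); return np.clip((130-im)/60,0,1)
for n,X in dict(is_=(.4711,.2949),im=(.484,.3473),il=(.4969,.3997)).items(): print(n,fit(c,n,X,.015,8,nb),fit(s,n,X,.015,8,nb))
T=cv2.imread('pics/top0.png'); d=np.abs(T.astype(int)-c['img'][:,:,::-1]).sum(2)
print('tape diff',d[148:175,183:209].max(),'heatsink diff',d[176:193,357:373].max())
a=cv2.resize(c['img'][140:225,130:350],None,fx=3.6,fy=3.6,interpolation=cv2.INTER_CUBIC);b=cv2.resize(s['img'][225:300,180:310],None,fx=3.6,fy=3.6,interpolation=cv2.INTER_CUBIC)
e=cv2.resize(s['img'][155:225,270:340],None,fx=3.8,fy=3.8,interpolation=cv2.INTER_CUBIC)
o=np.zeros((590,792,3),np.uint8);o[:306]=a[:306];o[306:306+270,:468]=b;o[306:306+266,470:736]=e
cv2.imwrite('pics/z.png',o[:,:,::-1])
```

```text
is_ (array([471.5, 292.3]), np.float64(9.0), np.float64(87.8)) (array([472.3, 295.1]), np.float64(13.7), np.float64(54.4))
im (array([484.5, 345. ]), np.float64(6.1), np.float64(129.2)) (array([483.3, 347.9]), np.float64(18.6), np.float64(87.3))
il (array([497. , 396.3]), np.float64(15.0), np.float64(166.2)) (array([495.7, 401.1]), np.float64(18.3), np.float64(127.8))
tape diff 13 heatsink diff 9
```

View pics/z.png

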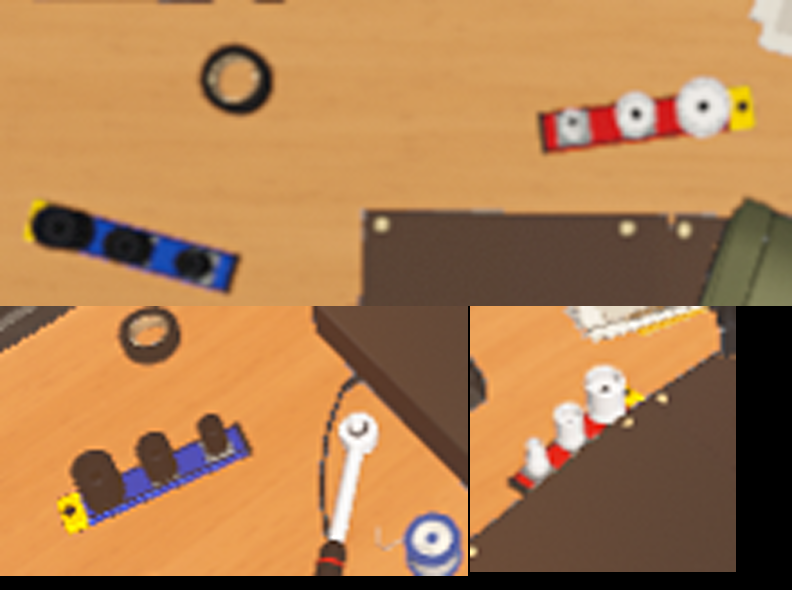

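The blue rail has large, middle and small black sockets counting from the yellow cap, and the red rail has large, middle and small chrome. All are upright and seated, and the tape roll and heat sink have not moved. Handing in.

```bash
python3 -c "
from workcell import robot
print(robot.job_done())"
```

```text
the job is handed in; nothing more can be done
None
```

I handed the job in at about 35 s: the final camera check showed all five sockets upright and seated in the right order on both rails. The black socket already on the blue rail, the heat sink and the tape roll showed no movement. No verdict came back on hand-in.

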